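# Brush out the refill jars and pack them in the carrier

## Task

The empty washing-powder jars and softener bottles are going back for a refill. With the bottle brush, brush each jar out where it stands, starting with the jar nearest the brush stand and working along the row: for each, push the brush tip right down to the floor, draw it up until the tip is at the mouth, and push it down to the floor again before going on to the next. Then put the brush back in its stand, head down, and stand the jars and the closed softener bottles upright on the floor of the divided carrier, one to a cell, without disturbing the mug or the pod tub.

Things in the scene. Friction and masses are not known exactly. Their poses are not given: they have to be found in the camera images.
- jar1: open white stoneware refill jar, the one nearest the brush stand, about 0.125 m from it. Straight round wall, no lid: 64 mm outer diameter, 57 mm bore, 105 mm high, wall 3.5 mm, floor 6 mm thick, about 0.28 kg. Origin: centre of its underside; z up to the mouth. May be absent.
- jar2: open white stoneware refill jar, second in the row, about 0.25 m from the stand. Straight round wall, no lid: 64 mm outer diameter, 57 mm bore, 105 mm high, wall 3.5 mm, floor 6 mm thick, about 0.28 kg. Origin: centre of its underside; z up to the mouth. May be absent.
- jar3: open white stoneware refill jar, the far end of the row, about 0.375 m from the stand. Straight round wall, no lid: 64 mm outer diameter, 57 mm bore, 105 mm high, wall 3.5 mm, floor 6 mm thick, about 0.28 kg. Origin: centre of its underside; z up to the mouth. May be absent.
- brush: bottle brush, 220 mm long overall, 0.09 kg, at first upright in the stand with its handle up. From the tip: bristle head 85 mm long (bristles 47 mm across, which yield; stiff core 36 mm across with a flat end), thin wire neck to 135 mm, round wooden handle 22 mm across from 135 to 220 mm. Origin: the centre of the bristle tip (lower end); z runs along the brush to the handle.
- brush_grip (a point): point on the brush's axis in the middle of the handle, 178 mm from the tip: where to grip it
- stand: the brush's stand, fixed: steel cup 80 mm high, 60 mm outer and 52 mm inner diameter, inner floor 10 mm above the counter, on a 92 mm round foot 9 mm high. Origin: centre of its underside on the counter; the row of jars leads away from it roughly along its -y axis, 0.115 to 0.135 m apart, each within 15 mm of that line at the start. The brush stands loose in it and may lean up to 0.25 rad.
- bottle1: closed dark grey plastic softener bottle with a white cap, standing on the far side of the row of jars, round: body 56 mm across up to 95 mm, then a shoulder and a 30 mm cap, 128 mm high in all, about 0.16 kg. Origin: centre of its underside; z up. May be absent.
- bottle2: closed dark grey plastic softener bottle with a white cap, standing on the far side of the row of jars, round: body 56 mm across up to 95 mm, then a shoulder and a 30 mm cap, 128 mm high in all, about 0.16 kg. Origin: centre of its underside; z up. May be absent.
- crate: divided carrier, fixed: plywood box 276 mm (its x) by 186 mm (its y), 50 mm high, walls, dividers and floor 6 mm thick, open above, 3 x 2 cells of 84 x 84 mm, 90 mm from centre to centre. Origin: centre of its underside; x along its long sides, z up.
- cell0 (a point): centre of the floor of one cell of the carrier (6 mm above the counter), at x = 90 mm, y = 45 mm in the carrier's frame
- cell1 (a point): centre of the floor of one cell of the carrier (6 mm above the counter), at x = 90 mm, y = -45 mm in the carrier's frame
- cell2 (a point): centre of the floor of one cell of the carrier (6 mm above the counter), at x = 0 mm, y = 45 mm in the carrier's frame
- cell3 (a point): centre of the floor of one cell of the carrier (6 mm above the counter), at x = 0 mm, y = -45 mm in the carrier's frame
- cell4 (a point): centre of the floor of one cell of the carrier (6 mm above the counter), at x = -90 mm, y = 45 mm in the carrier's frame
- cell5 (a point): centre of the floor of one cell of the carrier (6 mm above the counter), at x = -90 mm, y = -45 mm in the carrier's frame
- mug: bystander: tan ceramic mug of wooden clothespins, 82 mm across and 125 mm high with the pins, handle to its +y. Origin: centre of its underside.
- tub: bystander: closed plastic pod tub, 126 x 176 x 102 mm. Origin: centre of its underside.
There are look-alikes about, which are no part of the job. What is shaped like the jar3 but blue is not meant.

How it is judged:
By the outcome, as a careful person would: the job done as asked, in the order asked, and still so for the second after the job is handed in, with the robot touching nothing.
Of jar1, jar2, jar3 only 2 to 3 are there at a start; the rules pass over those that are not, and their reading is None.
Of bottle1, bottle2 only 1 to 2 are there at a start; the rules pass over those that are not, and their reading is None.
At some moment in a run one of jar1, jar2, jar3 may be knocked a few centimetres aside while the robot is not near it.
It also fails if it takes over 210 s, if anything falls off the work surface, if the arm or the gripper's body presses on something with over 40 N, if the wrist force passes 120 N, or if a joint passes its speed limit or range.

## Robot

A 7-joint arm with a two-finger parallel gripper is mounted at the origin on the work surface. World frame = base frame: x ahead of the robot, y to its left, z up, the work surface at z = 0. Lengths are in m, angles in rad, forces in N, time in s.
With the tool pointing down it reaches from about 0.425 to 0.925 m from the base axis. Payload 6.8 kg.
Tool frame: the origin (TCP) lies midway between the tips of the shut fingers; the grasp point (between the pads) lies 19 mm behind it; y points along the fingers, z is the direction in which the jaws open and shut, and the axes are right-handed (so a half turn about y gives the same grasp; the last joint's range is limited). The gripper opens to 85 mm and grips with 20 to 120 N. Pads are 22 mm wide; open, the fingers measure 114 mm over their backs; the gripper's body (76 mm by 85 mm) begins 54 mm behind the grasp point. The pads swing forward as they close: fully open they stand 13 mm farther back than shut.
Start: joints at [1.089, 0.477, 0.022, 1.555, -0.011, 1.109, -0.083], TCP at [0.246, -0.628, 0.231] pointing down, gripper open.
Joint ranges: [-2.96, 2.96], [-0.34, 2.1], [-1.41, 1.46], [0.24, 2.44], [-1.37, 4.51], [0.17, 1.92], [-2.96, 2.96]. Speed limits (rad/s): [2.39, 2.39, 3.14, 3.14, 3.14, 3.14, 3.14].

## Interface

Orientations are given as a rotation vector (axis times angle).
In Python, from bench import r gives the robot as it stands.
- The arm moves only by the tool send_rows, never from a script. Its argument "rows" is text: rows parted by semicolons, each of 6 numbers parted by spaces: the shift along the world's x, y, z in m, then the turn, a rotation vector about the world's x, y, z in rad. A call has 1 to 20 rows; each row shifts and turns the commanded pose from where the row before left it; what a row does not reach is not made up. A row lasts 1/10 s, in which the tool goes at most 50 mm and 8.59 degrees, less where a joint would pass 70% of its speed; a pose out of reach is approached as far as the arm can. A call is refused whole if a number of a shift passes 0.05 or a number of a turn 0.15, either way. A call with a gripper value outside its range is refused whole. "grip" is the finger opening in m, from 0 to 0.0854, set as the call begins (left out, the last holds). The fingers move at their own pace and stop on an object; "grip_force" is the grip in N (left out, the last holds). Time passes only in rows, so rows that do not move let the fingers close. It gives the time, the measured TCP pose, the force and the opening at its end, in the units of the state.
- r.get_obs(): the state, without advancing time (a new reading comes with each control period).
- r.grab_frame(name): name is "scene" or "side" or "wrist"; returns a dict with "pixels" (384x512x3 uint8, red, green, blue), "intrinsics" (3x3 intrinsics, pixels), "position" and "orientation" of the camera in the world. Camera axes: x right, y up, looking along -z (the intrinsics and any distortion apply to the point x, -y, -z); pixel columns grow to the right and rows downward; lengths in m; the calibration is good to about 2 mm. A picture is of the moment at which its call begins. There is no depth.
- r.hand_in(): hands the job in, once; it reports no verdict.
The state is a dict: "clock": time; "joints": joint angles; "qvel": joint speeds; "tau": joint torques, N m; "tcp_pos": TCP position; "orientation": TCP orientation; "contact_force": force on the tool from outside, world axes, zero at the start; "moment": the same for the moment, N m; "grip_width": finger opening in m.
Only numpy, scipy, OpenCV 4.12 (cv2) and the standard library are available. Lean on these libraries where they do the work, as an engineer would, in place of code of your own. Each camera call takes 0.05 s, during which the arm holds its last target.

## Working session

There is one attempt and no reset: what is moved stays moved. The work goes in short steps, Python scripts to look and compute and a tool call to move; the robot and the scene stay as the last step left them, time stands still between calls to the robot, and variables do not carry over. Pictures are saved under pics/ and viewed, and the job is handed in when it is done.

Besides the shell and the picture viewer there is one more tool, called after "Emit:" as a command line: name --argument value ..., lists and objects as JSON in quotes. send_rows: Moves the arm, as the interface text tells. Its arguments: {"type":"object","properties":{"rows":{"type":"string"},"grip":{"type":"number"},"grip_force":{"type":"number"}},"required":["rows"]}

```bash
ls; mkdir -p pics; python3 - <<'E'
from bench import r
import cv2,numpy as np
o=r.get_obs()
for k,v in o.items(): print(k,np.round(v,3))
for n in ["scene","side","wrist"]:
    f=r.grab_frame(n)
    cv2.imwrite(f"pics/{n}0.png",f["pixels"][:,:,::-1])
    print(n,np.round(f["intrinsics"],1).tolist(),np.round(f["position"],3),np.round(f["orientation"],3), f.keys())
E
```

```text
pics
clock 0.0
joints [ 1.089  0.478  0.022  1.556 -0.011  1.109 -0.083]
qvel [ 0.001  0.001 -0.    -0.    -0.    -0.001  0.002]
tau [ 0.0000e+00 -5.9645e+01  1.6080e+00 -2.8120e+01  1.2000e-02  9.0000e-03
 -0.0000e+00]
tcp_pos [ 0.246 -0.628  0.23 ]
orientation [-0.382  2.019 -2.016]
contact_force [-0.263  0.155  0.525]
moment [-0.012  0.035  0.017]
grip_width 0.085
scene [[391.6, 0.0, 260.2], [0.0, 391.6, 194.5], [0.0, 0.0, 1.0]] [ 1.337 -0.473  0.807] [0.863 0.437 0.916] dict_keys(['pixels', 'intrinsics', 'position', 'orientation'])
side [[487.4, 0.0, 254.8], [0.0, 487.4, 205.3], [0.0, 0.0, 1.0]] [-0.093  0.793  0.938] [ 0.416 -1.081 -2.195] dict_keys(['pixels', 'intrinsics', 'position', 'orientation'])
wrist [[341.8, 0.0, 257.8], [0.0, 341.8, 190.6], [0.0, 0.0, 1.0]] [ 0.31  -0.603  0.373] [-0.239  0.165 -1.189] dict_keys(['pixels', 'intrinsics', 'position', 'orientation'])
```

View pics/scene0.png

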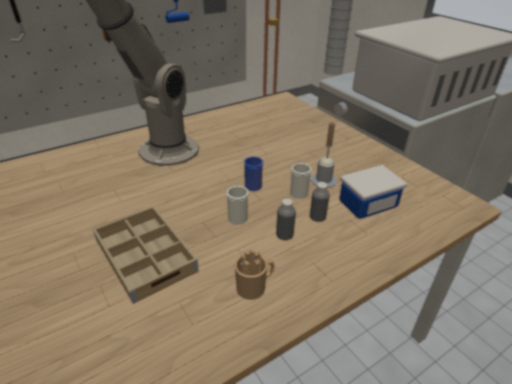

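View pics/side0.png

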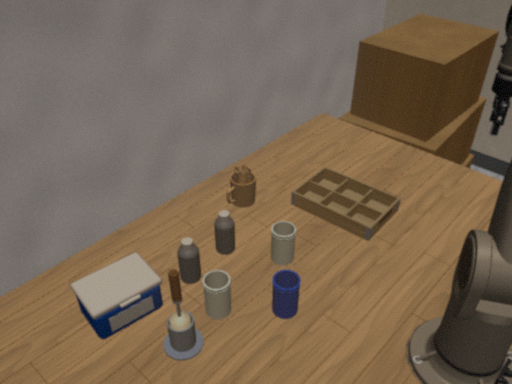

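View pics/wrist0.png

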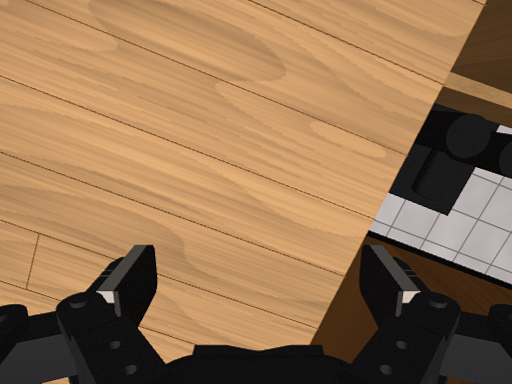

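Two white jars, two bottles and a blue decoy jar are visible. Next I'll write the helpers and zoom in.

```bash
cat > h.py <<'E'
from bench import r
import cv2,numpy as np
from scipy.spatial.transform import Rotation as R
def grab(n,save=None):
    f=r.grab_frame(n)
    if save: cv2.imwrite(f"pics/{save}.png",f["pixels"][:,:,::-1])
    return f
def ray(f,u,v):
    K=f["intrinsics"];d=np.array([(u-K[0,2])/K[0,0],-(v-K[1,2])/K[1,1],-1.])
    return np.array(f["position"]),R.from_rotvec(f["orientation"]).apply(d)
def onz(f,u,v,z):
    p,d=ray(f,u,v);return p+d*(z-p[2])/d[2]
def proj(f,P):
    K=f["intrinsics"];q=R.from_rotvec(f["orientation"]).inv().apply(np.atleast_2d(P)-f["position"])
    return np.c_[K[0,2]+K[0,0]*q[:,0]/-q[:,2],K[1,2]+K[1,1]*q[:,1]/q[:,2]]
def tri(obs):
    A=np.zeros((3,3));b=np.zeros(3)
    for f,u,v in obs:
        p,d=ray(f,u,v);d/=np.linalg.norm(d);M=np.eye(3)-np.outer(d,d);A+=M;b+=M@p
    return np.linalg.solve(A,b)
def zoom(f,x0,y0,w,h,s,name):
    im=f["pixels"][y0:y0+h,x0:x0+w,::-1];cv2.imwrite(f"pics/{name}.png",cv2.resize(im,None,fx=s,fy=s,interpolation=cv2.INTER_CUBIC))
def circ(c,rad,n=72):
    a=np.linspace(0,2*np.pi,n);return np.c_[c[0]+rad*np.cos(a),c[1]+rad*np.sin(a),np.full(n,c[2])]
E
python3 - <<'E'
from h import *
f=grab("scene");zoom(f,210,110,200,150,4,"sz1");zoom(f,80,190,200,115,4,"sz2")
f=grab("side");zoom(f,60,200,250,160,3,"dz1");zoom(f,210,150,200,100,4,"dz2")
E
```

```text
(no output)
```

View pics/sz1.png

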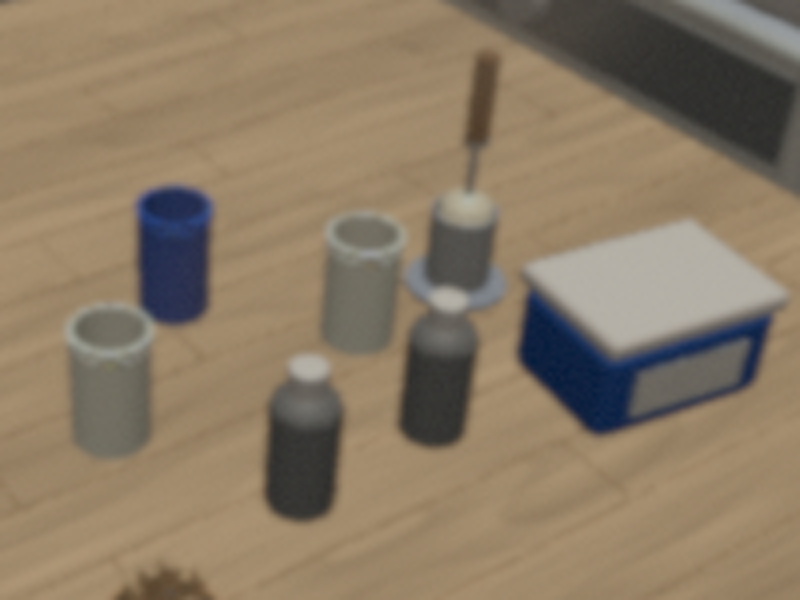

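View pics/sz2.png

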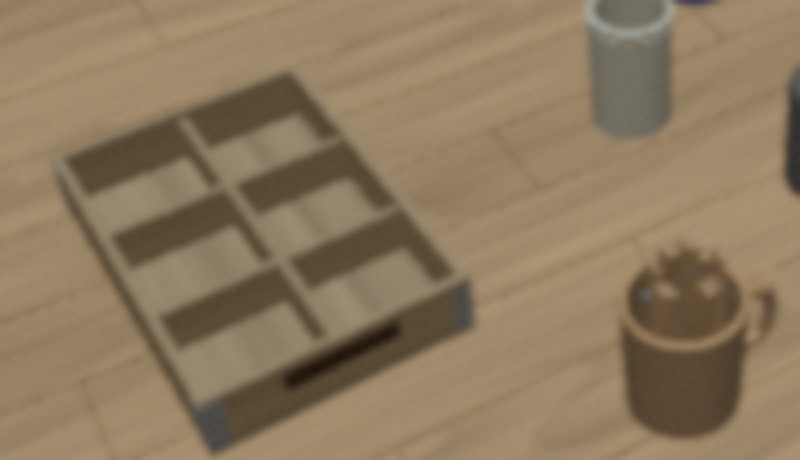

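View pics/dz1.png

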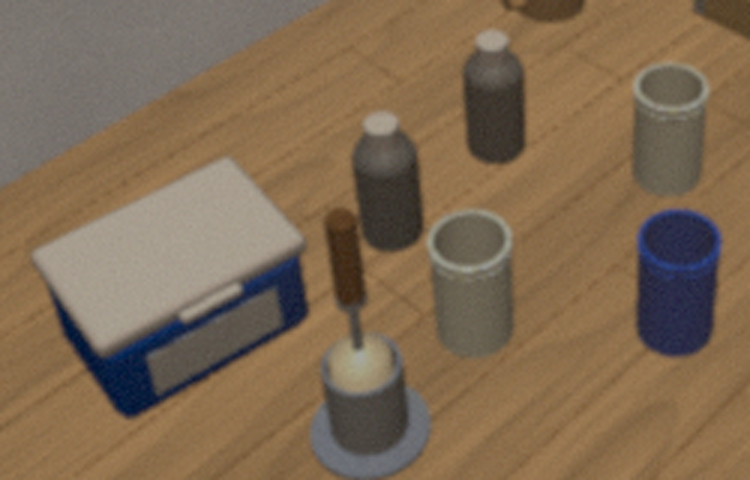

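View pics/dz2.png

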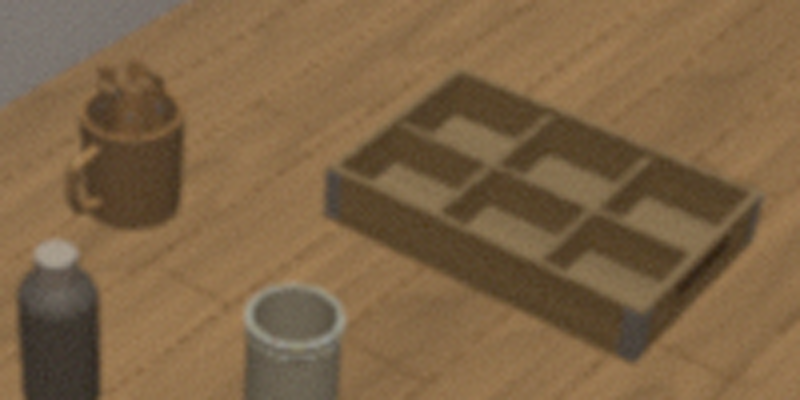

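```bash
python3 - <<'E'
from h import *
s=grab("scene");d=grab("side")
def S(x,y):return s,210+(x+.5)/4-.5,110+(y+.5)/4-.5
def S2(x,y):return s,80+(x+.5)/4-.5,190+(y+.5)/4-.5
def D(x,y):return d,60+(x+.5)/3-.5,200+(y+.5)/3-.5
def D2(x,y):return d,210+(x+.5)/4-.5,150+(y+.5)/4-.5
for n,a,b,z in [("jarA",S(366,236),D(470,243),.105),("jarB",S(110,331),D(671,90),.105),("blue",S(175,210),D(679,242),.105),("capA",S(450,297),D(381,122),.128),("capB",S(309,366),D(492,40),.128),
 ("htop",S(486,54),D(342,214),.22),("hbot",S(478,143),D(350,303),.14),("foot",S(456,283),D(370,430),.009),("cup",S(465,208),D(363,357),.08),
 ("tubc1",S(525,273),D(302,243),.102),("tubc2",S(690,222),D(103,347),.102),("tubc3",S(785,295),D(35,258),.102),("tubc4",S(612,352),D(228,160),.102),("mug",S2(685,310),D2(132,112),.09),
 ("mugbot",S2(683,400),D2(132,195),.0)]:
    print(n,tri([a,b]).round(3),onz(*a,z).round(3),onz(*b,z).round(3))
for a,b in [((57,160),None),((292,72),(636,310)),((468,282),(330,173)),((203,405),(462,73)),((57,160),(762,200))]:
    A=S2(*a);print(onz(*A,.05).round(3),end=' ')
    if b: B=D2(*b);print(onz(*B,.05).round(3),tri([A,B]).round(3))
    else: print()
E
```

```text
jarA [0.51  0.263 0.1  ] [0.516 0.259 0.105] [0.505 0.266 0.105]
jarB [0.511 0.015 0.1  ] [0.517 0.011 0.105] [0.507 0.02  0.105]
blue [0.39  0.152 0.099] [0.399 0.147 0.105] [0.386 0.156 0.105]
capA [0.643 0.235 0.128] [0.644 0.235 0.128] [0.642 0.235 0.128]
capB [0.653 0.095 0.126] [0.655 0.093 0.128] [0.651 0.096 0.128]
htop [0.499 0.385 0.23 ] [0.484 0.4   0.22 ] [0.507 0.379 0.22 ]
hbot [0.498 0.39  0.145] [0.493 0.397 0.14 ] [0.501 0.387 0.14 ]
foot [ 0.498  0.389 -0.001] [0.508 0.379 0.009] [0.491 0.392 0.009]
cup [0.499 0.385 0.081] [0.498 0.387 0.08 ] [0.499 0.384 0.08 ]
tubc1 [0.613 0.347 0.092] [0.624 0.336 0.102] [0.604 0.352 0.102]
tubc2 [0.636 0.514 0.097] [0.642 0.509 0.102] [0.63  0.515 0.102]
tubc3 [0.751 0.499 0.095] [0.757 0.491 0.102] [0.744 0.501 0.102]
tubc4 [0.731 0.329 0.094] [0.737 0.319 0.102] [0.723 0.334 0.102]
mug [ 0.775 -0.106  0.083] [ 0.782 -0.109  0.09 ] [ 0.767 -0.1    0.09 ]
mugbot [ 0.777 -0.108  0.001] [ 0.777 -0.107  0.   ] [ 0.778 -0.109  0.   ]
[ 0.389 -0.388  0.05 ] 
[ 0.382 -0.21   0.05 ] [ 0.376 -0.202  0.05 ] [ 0.378 -0.208  0.046]
[ 0.653 -0.196  0.05 ] [ 0.638 -0.184  0.05 ] [ 0.645 -0.193  0.042]
[ 0.658 -0.375  0.05 ] [ 0.645 -0.368  0.05 ] [ 0.651 -0.375  0.043]
[ 0.389 -0.388  0.05 ] [ 0.374 -0.378  0.05 ] [ 0.378 -0.387  0.042]
```

Measured values are consistent with the sizes given: the white jars lie 0.124 m and 0.372 m from the stand, so they are jar1 and jar3, and jar2 is absent. The brush is nearly vertical. Now checking the tool axes.

```bash
python3 - <<'E'
from h import *
o=r.get_obs();print(R.from_rotvec(o["orientation"]).as_matrix().round(3),o["clock"])
# turn about world z needed for jaw z-axis -> world x or -x
M=R.from_rotvec(o["orientation"]).as_matrix();z=M[:,2];a=np.arctan2(z[1],z[0]);print(a, (M[:,1]))
E
```

```text
[[-0.931 -0.     0.365]
 [-0.365  0.    -0.931]
 [ 0.    -1.    -0.   ]] 0.35
-1.1970471255724715 [-1.50547498e-04  2.88072580e-04 -9.99999947e-01]
```

Emit:
send_rows --rows "0.05 0.05 0.02 0 0 0; 0.05 0.05 0.02 0 0 0; 0.05 0.05 0.02 0 0 0; 0.05 0.05 0.02 0 0 0; 0.05 0.05 0 0 0 0; 0.05 0.05 0 0 0 0; 0 0.05 0 0 0 0; 0 0.05 0 0 0 0; 0 0.05 0 0 0 0; 0 0.05 0 0 0 0; 0 0.05 0 0 0 0; 0 0.05 0 0 0 0; 0 0 0 0 0 0; 0 0 0 0 0 0; 0 0 0 0 0 0; 0 0 0 0 0 0"

```text
clock: 1.95
tcp_pos: [0.4531, -0.1232, 0.2856]
orientation: [-0.379, 2.019, -2.019]
contact_force: [-0.0, 0.1, 0.5]
grip_width: 0.0857
```

Emit:
send_rows --rows "0 0.04 0.004 0 0 0.15; 0 0.04 0.004 0 0 0.15; 0 0.04 0.004 0 0 0.15; 0 0.04 0.004 0 0 0.15; 0 0.04 0.004 0 0 0.15; 0 0.04 0 0 0 0.15; 0 0.04 0 0 0 0.15; 0 0.04 0 0 0 0.15; 0 0 0 0 0 0; 0 0 0 0 0 0; 0 0 0 0 0 0"

```text
clock: 3.05
tcp_pos: [0.4539, 0.1964, 0.3054]
orientation: [-1.21, 1.21, -1.21]
contact_force: [-0.5, 0.2, 0.5]
grip_width: 0.0853
```

```bash
python3 - <<'E'
from h import *
o=r.get_obs();print(R.from_rotvec(o["orientation"]).as_matrix().round(3),o["joints"])
f=grab("wrist","w1");print(f["position"])
E
```

```text
[[-0.001 -0.001  1.   ]
 [-1.    -0.001 -0.001]
 [ 0.001 -1.    -0.001]] [ 0.02730527  0.16059563 -0.62329986  1.84783852  0.10211674  1.1658283
 -0.63135684]
[0.45410636 0.26547416 0.4474174 ]
```

View pics/w1.png

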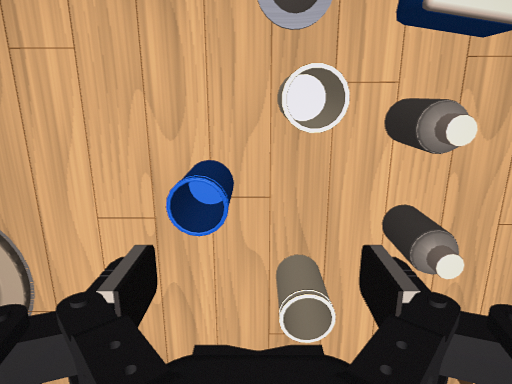

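The wrist view shows the jar1 rim at about (316,98), the jar3 rim at (306,317), the blue decoy at (200,205), and the caps at (461,130) and (450,266). I'll fit the rims by mask.

```bash
cat >> h.py <<'E'
def cap(f,box,thr,z,vis=None):
    """ellipse/box centre of bright low-saturation blob in box (x0,y0,x1,y1) -> point on plane z, diameter"""
    x0,y0,x1,y1=box;im=f["pixels"][y0:y1,x0:x1];hsv=cv2.cvtColor(im,cv2.COLOR_RGB2HSV)
    m=((hsv[...,2]>thr)&(hsv[...,1]<60)).astype(np.uint8)
    c,_=cv2.findContours(m,cv2.RETR_EXTERNAL,cv2.CHAIN_APPROX_NONE);c=max(c,key=cv2.contourArea)
    c=cv2.convexHull(c)
    P=np.array([onz(f,p[0]+x0,p[1]+y0,z)[:2] for p in c[:,0]],np.float32)
    (cx,cy),rad=cv2.minEnclosingCircle(P);
    A=np.c_[2*P,np.ones(len(P))];s=np.linalg.lstsq(A,(P**2).sum(1),rcond=None)[0]
    return np.round([s[0],s[1],2*np.sqrt(s[2]+s[0]**2+s[1]**2)],4),np.round([cx,cy,2*rad],4)
E
python3 - <<'E'
from h import *
f=grab("wrist")
print("jar1",cap(f,(270,55,360,140),150,.105))
print("jar3",cap(f,(270,285,345,350),150,.105))
print("capA",cap(f,(442,110,485,150),180,.128))
print("capB",cap(f,(430,250,470,282),180,.128))
E
```

```text
jar1 (array([0.5097, 0.2615, 0.0655]), array([0.5096, 0.2616, 0.0661]))
jar3 (array([0.5104, 0.0169, 0.0687]), array([0.5099, 0.0168, 0.0712]))
capA (array([0.6422, 0.2332, 0.0283]), array([0.6421, 0.2332, 0.0288]))
capB (array([0.6525, 0.0936, 0.0282]), array([0.6526, 0.0936, 0.029 ]))
```

Emit:
send_rows --rows "0.02 0.04 0 0 0 0; 0.025 0.04 0.01 0 0 0; 0 0.03 0.01 0 0 0; 0 0 0 0 0 0; 0 0 0 0 0 0; 0 0 0 0 0 0"

```text
clock: 3.75
tcp_pos: [0.4987, 0.3064, 0.3253]
orientation: [-1.211, 1.208, -1.21]
contact_force: [-0.8, -0.1, 0.2]
grip_width: 0.0854
```

```bash
python3 - <<'E'
from h import *
f=grab("wrist","w2");print(f["position"],R.from_rotvec(f["orientation"]).as_matrix().round(2))
o=r.get_obs();print(o["tcp_pos"],o["joints"].round(2))
E
```

```text
[0.49870449 0.37548977 0.46727767] [[ 1.    0.   -0.  ]
 [ 0.    0.96  0.27]
 [ 0.   -0.27  0.96]]
[0.4986429  0.30632471 0.32536053] [-0.15  0.32 -0.65  1.62  0.2   1.27 -0.83]
```

View pics/w2.png

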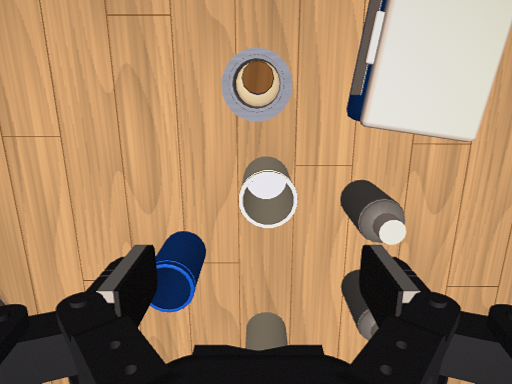

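```bash
python3 - <<'E'
from h import *
f=grab("wrist")
hsv=cv2.cvtColor(f["pixels"][40:120,215:300],cv2.COLOR_RGB2HSV)
m=((hsv[...,1]>130)&(hsv[...,2]<170)).astype(np.uint8)
n,l,st,c=cv2.connectedComponentsWithStats(m);i=1+st[1:,4].argmax();print(st[i],c[i])
u,v=215+st[i][0]+st[i][2]/2-.5,40+st[i][1]+st[i][3]/2-.5;print(u,v)
print("top",onz(f,u,v,.23)); print("foot",onz(f,256.5,84,.009),"cup",onz(f,258,83.5,.08))
im=f["pixels"][40:125,215:300,::-1];cv2.imwrite("pics/w2z.png",cv2.resize(im,None,fx=6,fy=6,interpolation=cv2.INTER_CUBIC))
E
```

```text
[ 27  21  32  33 806] [42.43672457 36.98387097]
257.5 77.0
top [0.49861525 0.38621466 0.23      ]
foot [0.49724946 0.38774663 0.009     ] cup [0.49909807 0.38635402 0.08      ]
```

View pics/w2z.png

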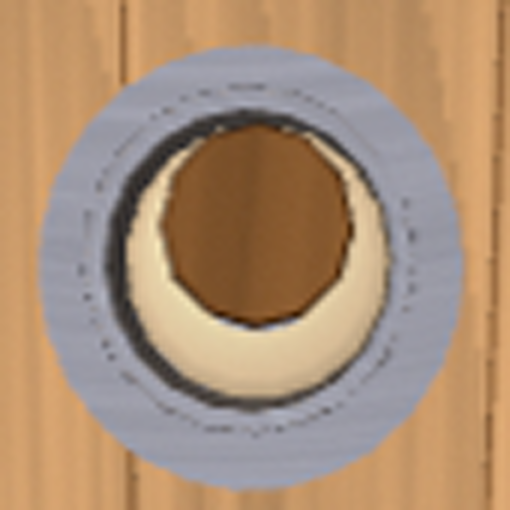

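Handle top is at (0.4986, 0.386) and the stand at about (0.498, 0.387), so the lean is negligible. Going down to grasp the handle.

Emit:
send_rows --rows "0 0.04 0 0 0 0; 0 0.04 0 0 0 0; 0 0 0 0 0 0; 0 0 -0.04 0 0 0; 0 0 -0.04 0 0 0; 0 0 -0.04 0 0 0; 0 0 -0.03 0 0 0; 0 0 -0.006 0 0 0; 0 0 0 0 0 0; 0 0 0 0 0 0; 0 0 0 0 0 0" --grip 0.06

```text
clock: 4.95
tcp_pos: [0.4993, 0.3892, 0.172]
orientation: [-1.207, 1.206, -1.207]
contact_force: [0.3, 0.6, 0.5]
grip_width: 0.0601
```

Emit:
send_rows --rows "0 0 0 0 0 0; 0 0 0 0 0 0; 0 0 0 0 0 0; 0 0 0 0 0 0; 0 0 0 0 0 0; 0 0 0 0 0 0; 0 0 0 0 0 0; 0 0 0 0 0 0" --grip 0.0 --grip_force 60

```text
clock: 5.75
tcp_pos: [0.4986, 0.3889, 0.1705]
orientation: [-1.209, 1.207, -1.207]
contact_force: [0.3, -0.7, 5.3]
grip_width: 0.0208
```

```bash
python3 - <<'E'
from h import *
o=r.get_obs();print(o["tcp_pos"],o["joints"].round(2),o["contact_force"].round(2))
f=grab("side");zoom(f,60,200,250,160,3,"dz3")
f=grab("wrist","w3")
E
```

```text
[0.49861873 0.38887518 0.17053252] [-0.32  0.54 -0.61  1.69  0.35  1.02 -1.05] [ 0.28 -0.72  5.34]
```

View pics/dz3.png

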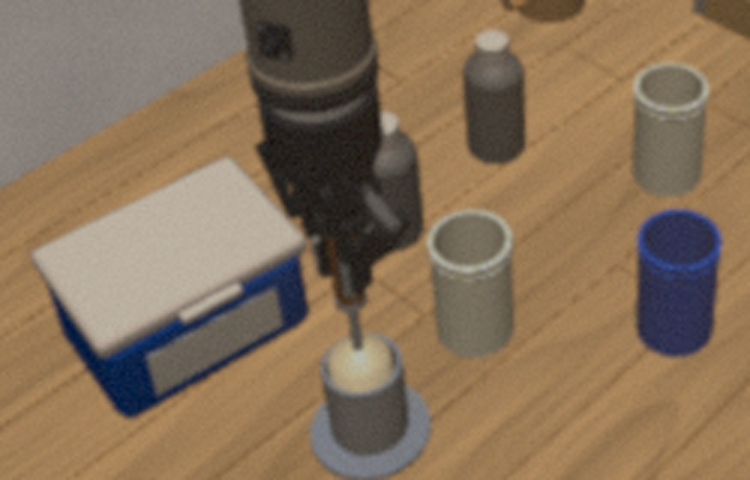

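View pics/w3.png

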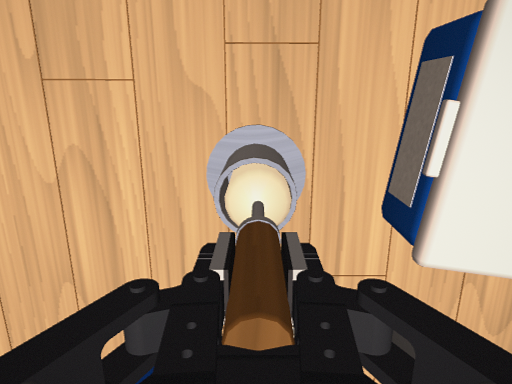

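Emit:
send_rows --rows "0 0 0.02 0 0 0; 0 0 0.03 0 0 0; 0 0 0.03 0 0 0; 0 0 0.03 0 0 0; 0 0 0.03 0 0 0; 0 0 0 0 0 0; 0 0 0 0 0 0; 0 0 0 0 0 0"

```text
clock: 6.65
tcp_pos: [0.4978, 0.3876, 0.308]
orientation: [-1.214, 1.208, -1.208]
contact_force: [0.1, 1.1, -2.2]
grip_width: 0.0207
```

```bash
python3 - <<'E'
from h import *
o=r.get_obs();print(o["tcp_pos"],o["joints"].round(2),o["contact_force"].round(2),R.from_rotvec(o["orientation"]).as_matrix().round(3)[:,1])
f=grab("side");zoom(f,60,180,200,160,4,"dz4")
f=grab("scene");zoom(f,250,70,150,150,4,"sz4")
f=grab("wrist","w4")
E
```

```text
[0.49778772 0.38756247 0.30795762] [-0.29  0.42 -0.65  1.54  0.26  1.28 -0.97] [ 0.08  1.09 -2.19] [-0.002 -0.002 -1.   ]
```

View pics/dz4.png

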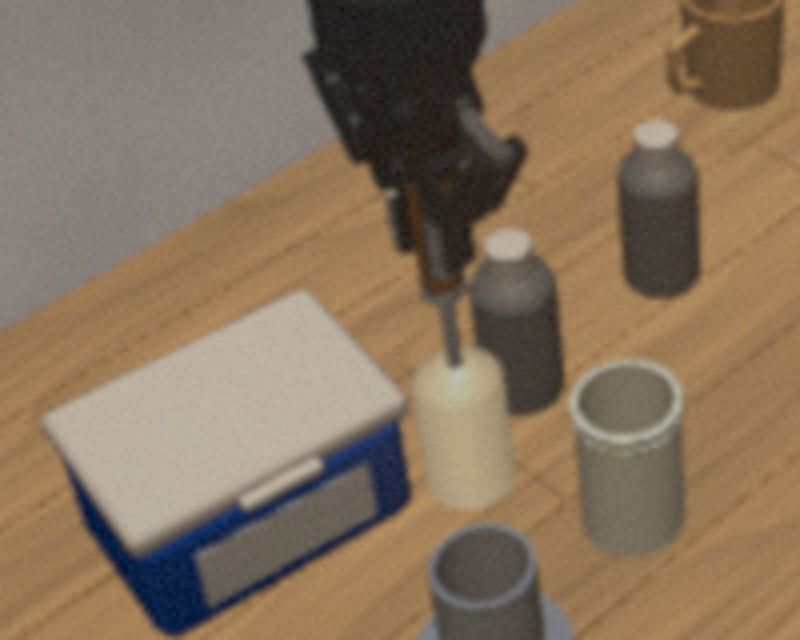

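View pics/sz4.png

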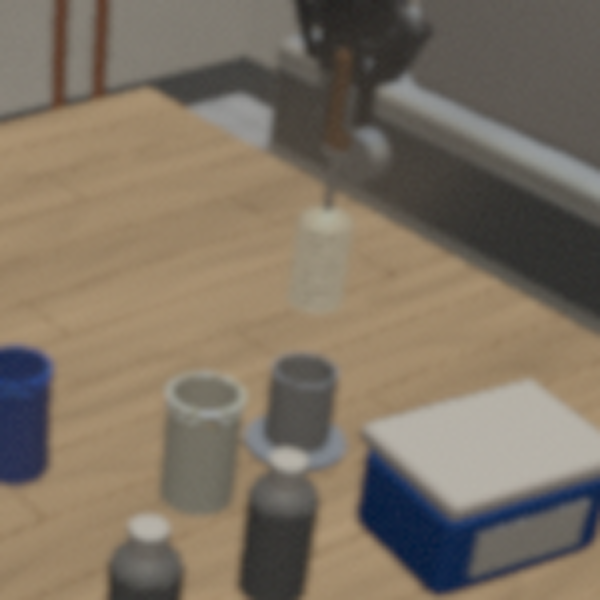

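View pics/w4.png

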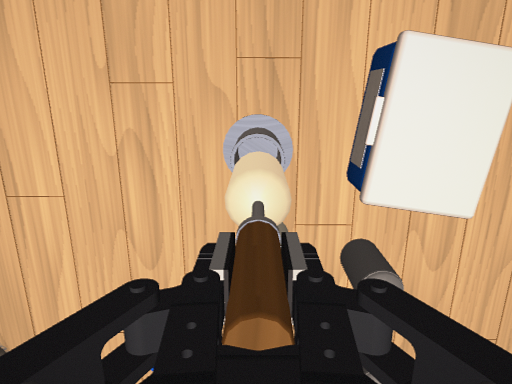

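```bash
python3 - <<'E'
from h import *
s=grab("scene");d=grab("side")
def S(x,y):return s,250+(x+.5)/4-.5,70+(y+.5)/4-.5
def D(x,y):return d,60+(x+.5)/4-.5,180+(y+.5)/4-.5
T=tri([S(317,303),D(469,488)]);print("tip",T)
print("neckbot",tri([S(328,208),D(457,362)]),"handlebot",tri([S(337,148),D(437,290)]))
w=grab("wrist")
z=r.get_obs()["tcp_pos"];print(z)
# edges of bristle head silhouette in wrist
hsv=cv2.cvtColor(w["pixels"],cv2.COLOR_RGB2HSV);print(proj(w,[z+[0,0,-.14],z+[0,0,-.16],z+[0,0,-.08],z+[0,0,-.045]]))
E
```

```text
tip [0.49651703 0.39029884 0.14374474]
neckbot [0.49729139 0.38630344 0.23434419] handlebot [0.49708936 0.38979389 0.28625309]
[0.4981346  0.38822278 0.30905341]
[[257.89553255 178.65488191]
 [257.90535329 173.39870686]
 [257.85629834 199.65348449]
 [257.82286732 217.54615247]]
```

Emit:
send_rows --rows "0.003 -0.03 0 0 0 0; 0.003 -0.03 0 0 0 0; 0.003 -0.03 0 0 0 0; 0.003 -0.037 0 0 0 0; 0 0 0 0 0 0; 0 0 0 0 0 0; 0 0 0 0 0 0"

```text
clock: 7.65
tcp_pos: [0.5099, 0.2626, 0.3098]
orientation: [-1.211, 1.206, -1.205]
contact_force: [-0.9, -0.6, -1.9]
grip_width: 0.0204
```

```bash
python3 - <<'E'
from h import *
o=r.get_obs();print(o["tcp_pos"],o["joints"].round(2),o["contact_force"].round(2))
f=grab("side");zoom(f,60,180,250,190,3,"dz5")
f=grab("scene");zoom(f,210,70,190,190,3,"sz5")
E
```

```text
[0.50986129 0.26261862 0.30983001] [-0.07  0.31 -0.65  1.67  0.2   1.22 -0.75] [-0.91 -0.57 -1.89]
```

View pics/dz5.png

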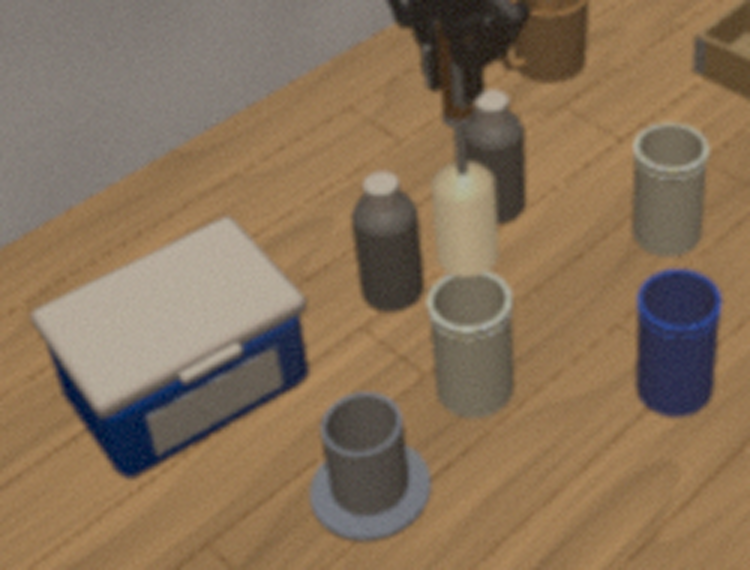

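View pics/sz5.png

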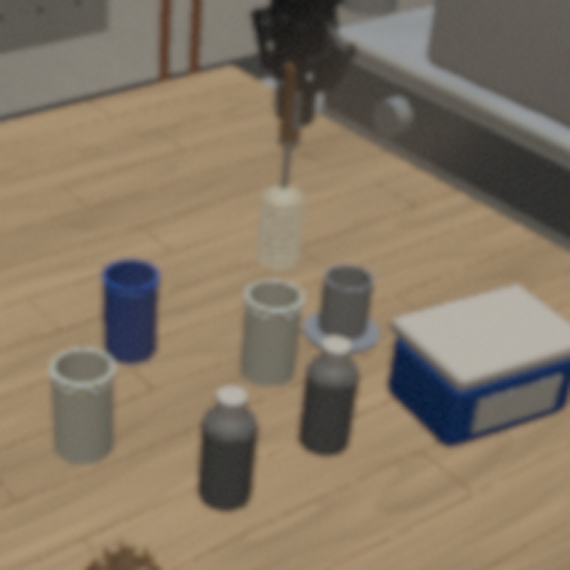

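Nothing has moved, and the brush hangs over jar1. Inserting.

Emit:
send_rows --rows "0 0 -0.02 0 0 0; 0 0 -0.02 0 0 0; 0 0 -0.02 0 0 0; 0 0 -0.02 0 0 0; 0 0 -0.02 0 0 0; 0 0 -0.02 0 0 0; 0 0 0 0 0 0; 0 0 0 0 0 0; 0 0 0 0 0 0"

```text
clock: 8.65
tcp_pos: [0.5108, 0.2624, 0.191]
orientation: [-1.209, 1.206, -1.206]
contact_force: [-0.4, 0.3, -0.8]
grip_width: 0.0207
```

Emit:
send_rows --rows "0 0 -0.01 0 0 0; 0 0 -0.006 0 0 0; 0 0 -0.003 0 0 0; 0 0 0 0 0 0; 0 0 0 0 0 0; 0 0 0 0 0 0"

```text
clock: 9.25
tcp_pos: [0.5104, 0.2615, 0.171]
orientation: [-1.21, 1.207, -1.207]
contact_force: [-0.0, -0.2, -1.4]
grip_width: 0.0209
```

```bash
python3 - <<'E'
from h import *
o=r.get_obs();print(o["tcp_pos"],o["contact_force"].round(2),o["joints"].round(2))
f=grab("side");zoom(f,60,180,250,190,3,"dz6")
E
```

```text
[0.51044169 0.26149118 0.17095519] [-0.05 -0.2  -1.4 ] [-0.11  0.44 -0.61  1.83  0.3   0.96 -0.84]
```

View pics/dz6.png

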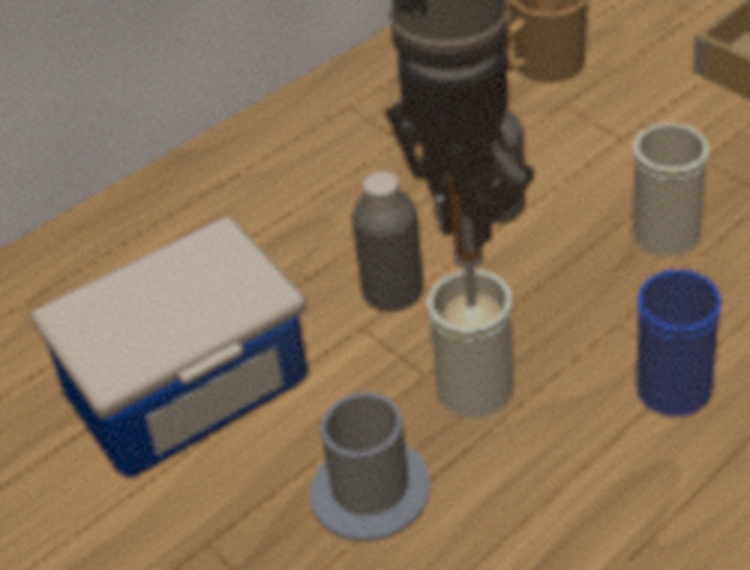

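Well centred in the bore. I'll edge down until it touches the floor.

Emit:
send_rows --rows "0 0 -0.002 0 0 0; 0 0 -0.002 0 0 0; 0 0 0 0 0 0; 0 0 0 0 0 0"

```text
clock: 9.7
tcp_pos: [0.5102, 0.2613, 0.1666]
orientation: [-1.211, 1.207, -1.207]
contact_force: [-0.9, 0.6, -1.8]
grip_width: 0.0208
```

Emit:
send_rows --rows "0 0 -0.002 0 0 0; 0 0 0 0 0 0; 0 0 0 0 0 0"

```text
clock: 10.0
tcp_pos: [0.5108, 0.262, 0.1665]
orientation: [-1.209, 1.206, -1.207]
contact_force: [-2.2, -1.7, 11.0]
grip_width: 0.0204
```

Floor contact: 11 N at TCP z = 0.1665, exactly as expected. Now up to the mouth (TCP z ≈ 0.2655).

Emit:
send_rows --rows "0 0 0.02 0 0 0; 0 0 0.02 0 0 0; 0 0 0.02 0 0 0; 0 0 0.02 0 0 0; 0 0 0.02 0 0 0; 0 0 0 0 0 0; 0 0 0 0 0 0; 0 0 0 0 0 0; 0 0 0 0 0 0"

```text
clock: 10.9
tcp_pos: [0.5097, 0.261, 0.2635]
orientation: [-1.213, 1.208, -1.207]
contact_force: [-0.3, 0.1, -1.5]
grip_width: 0.0204
```

```bash
python3 - <<'E'
from h import *
o=r.get_obs();print(o["tcp_pos"],o["contact_force"].round(2))
f=grab("side");zoom(f,160,180,150,160,4,"dz7")
f=grab("scene");zoom(f,250,90,100,120,5,"sz7")
E
```

```text
[0.50974361 0.26097886 0.26345607] [-0.32  0.08 -1.51]
```

View pics/dz7.png

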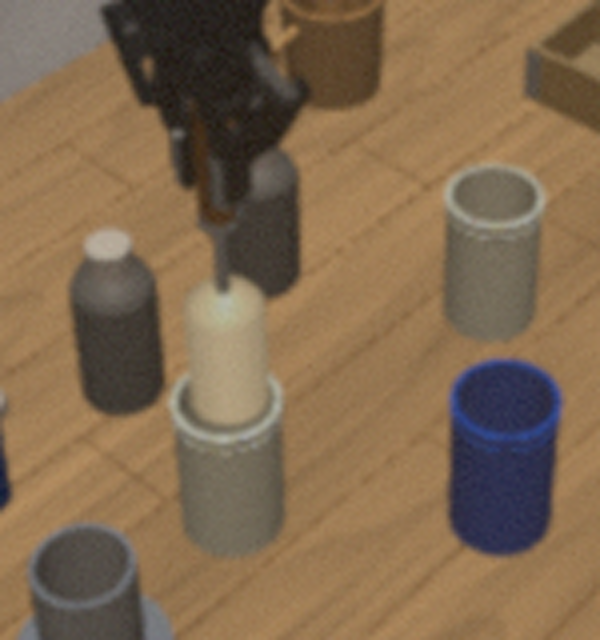

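View pics/sz7.png

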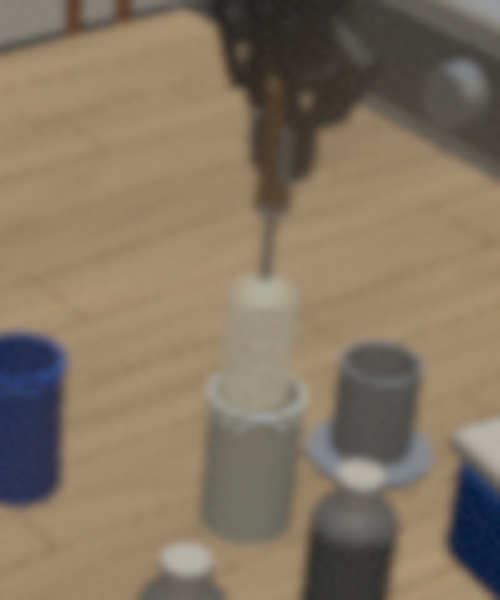

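Emit:
send_rows --rows "0 0 0.003 0 0 0; 0 0 0 0 0 0; 0 0 0 0 0 0; 0 0 0 0 0 0"

```text
clock: 11.4
tcp_pos: [0.5103, 0.2614, 0.2677]
orientation: [-1.211, 1.207, -1.207]
contact_force: [0.6, -0.2, -1.5]
grip_width: 0.0207
```

Emit:
send_rows --rows "0 0 -0.02 0 0 0; 0 0 -0.02 0 0 0; 0 0 -0.02 0 0 0; 0 0 -0.02 0 0 0; 0 0 -0.01 0 0 0; 0 0 -0.007 0 0 0; 0 0 -0.003 0 0 0; 0 0 0 0 0 0; 0 0 -0.002 0 0 0; 0 0 0 0 0 0; 0 0 0 0 0 0"

```text
clock: 12.5
tcp_pos: [0.5109, 0.2618, 0.1666]
orientation: [-1.209, 1.206, -1.207]
contact_force: [1.0, 0.1, 2.4]
grip_width: 0.0208
```

Emit:
send_rows --rows "0 0 -0.001 0 0 0; 0 0 0 0 0 0; 0 0 0 0 0 0"

```text
clock: 12.8
tcp_pos: [0.5111, 0.2621, 0.1665]
orientation: [-1.208, 1.206, -1.207]
contact_force: [-0.2, -0.8, 9.3]
grip_width: 0.0207
```

Emit:
send_rows --rows "0 0 0.02 0 0 0; 0 0 0.03 0 0 0; 0 0 0.03 0 0 0; 0 0 0.03 0 0 0; 0 0 0.03 0 0 0; 0 0 0.01 0 0 0; 0 0 0 0 0 0; 0 0 0 0 0 0; 0 0 0 0 0 0"

```text
clock: 13.7
tcp_pos: [0.5095, 0.2607, 0.3128]
orientation: [-1.214, 1.208, -1.207]
contact_force: [0.6, 0.2, -0.9]
grip_width: 0.0204
```

```bash
python3 - <<'E'
from h import *
o=r.get_obs();print(o["tcp_pos"],o["contact_force"].round(2))
f=grab("side","d8")
f=grab("scene","s8")
E
```

```text
[0.50954858 0.26073836 0.31280832] [ 0.57  0.16 -0.94]
```

View pics/d8.png

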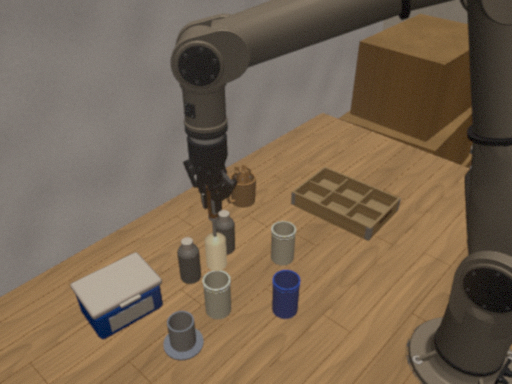

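View pics/s8.png

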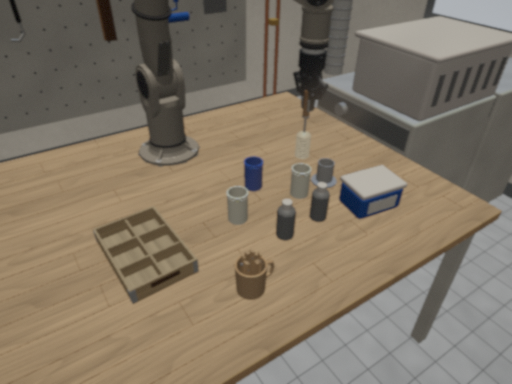

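Emit:
send_rows --rows "0 -0.035 0 0 0 0; 0 -0.035 0 0 0 0; 0 -0.035 0 0 0 0; 0 -0.035 0 0 0 0; 0 -0.035 0 0 0 0; 0 -0.035 0 0 0 0; 0 -0.035 0 0 0 0; 0 0 0 0 0 0; 0 0 0 0 0 0; 0 0 0 0 0 0"

```text
clock: 14.8
tcp_pos: [0.5101, 0.0176, 0.3144]
orientation: [-1.211, 1.206, -1.205]
contact_force: [0.5, 0.2, -1.7]
grip_width: 0.0208
```

```bash
python3 - <<'E'
from h import *
o=r.get_obs();print(o["tcp_pos"],o["contact_force"].round(2),o["joints"].round(2))
f=grab("side");zoom(f,210,160,130,130,4,"dz9")
f=grab("scene");zoom(f,190,110,120,130,4,"sz9")
s=f
E
```

```text
[0.51011359 0.01764659 0.31443024] [ 0.54  0.25 -1.7 ] [ 0.32  0.17 -0.53  1.81  0.09  1.19 -0.24]
```

View pics/dz9.png

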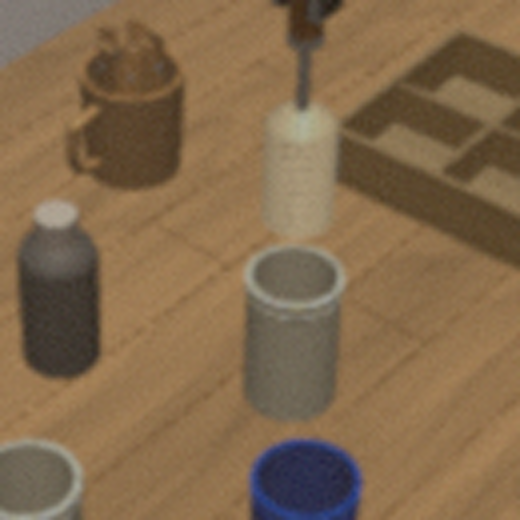

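View pics/sz9.png

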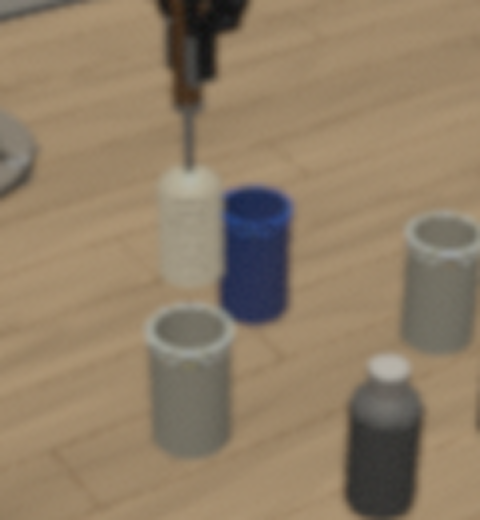

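Emit:
send_rows --rows "0 0 -0.02 0 0 0; 0 0 -0.02 0 0 0; 0 0 -0.02 0 0 0; 0 0 -0.02 0 0 0; 0 0 -0.02 0 0 0; 0 0 -0.02 0 0 0; 0 0 0 0 0 0; 0 0 0 0 0 0; 0 0 0 0 0 0"

```text
clock: 15.8
tcp_pos: [0.5111, 0.017, 0.1959]
orientation: [-1.209, 1.205, -1.207]
contact_force: [-0.3, 0.5, -0.4]
grip_width: 0.0206
```

```bash
python3 - <<'E'
from h import *
o=r.get_obs();print(o["tcp_pos"],o["contact_force"].round(2),o["joints"].round(2))
f=grab("side");zoom(f,210,160,130,130,4,"dz10")
f=grab("scene");zoom(f,190,110,120,130,4,"sz10")
E
```

```text
[0.51109973 0.01700435 0.19591445] [-0.26  0.5  -0.43] [ 0.28  0.29 -0.52  1.95  0.18  0.94 -0.32]
```

View pics/dz10.png

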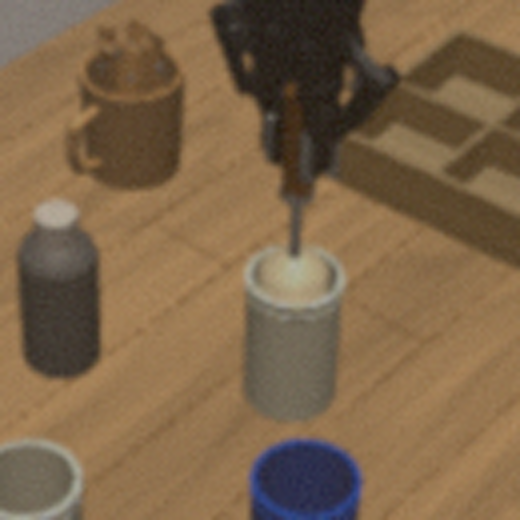

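View pics/sz10.png

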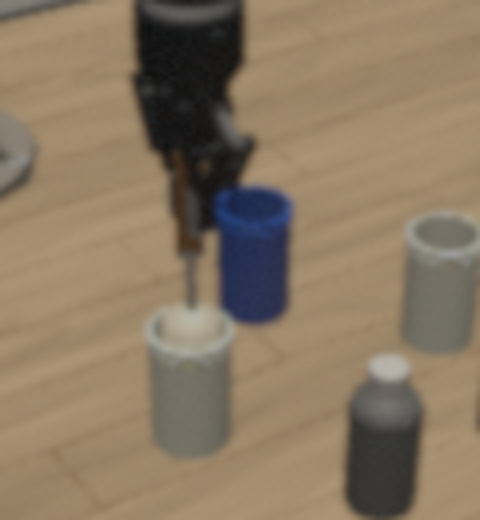

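Centred in jar3. Down to the floor.

Emit:
send_rows --rows "0 0 -0.015 0 0 0; 0 0 -0.01 0 0 0; 0 0 -0.003 0 0 0; 0 0 -0.002 0 0 0; 0 0 0 0 0 0; 0 0 0 0 0 0; 0 0 0 0 0 0"

```text
clock: 16.6
tcp_pos: [0.5106, 0.0165, 0.1665]
orientation: [-1.211, 1.206, -1.208]
contact_force: [-4.2, -0.0, 12.0]
grip_width: 0.0203
```

Emit:
send_rows --rows "0 0 -0.001 0 0 0; 0 0 0 0 0 0; 0 0 0 0 0 0"

```text
clock: 16.9
tcp_pos: [0.511, 0.0166, 0.1665]
orientation: [-1.21, 1.206, -1.209]
contact_force: [-5.8, -1.0, 21.1]
grip_width: 0.0207
```

Emit:
send_rows --rows "0 0 0.02 0 0 0; 0 0 0.02 0 0 0; 0 0 0.02 0 0 0; 0 0 0.02 0 0 0; 0 0 0.02 0 0 0; 0 0 0.003 0 0 0; 0 0 0 0 0 0; 0 0 0 0 0 0; 0 0 0 0 0 0; 0 0 0 0 0 0"

```text
clock: 17.9
tcp_pos: [0.5098, 0.0163, 0.2658]
orientation: [-1.212, 1.208, -1.206]
contact_force: [0.2, -0.2, -1.4]
grip_width: 0.0208
```

```bash
python3 - <<'E'
from h import *
f=grab("side");zoom(f,210,160,130,130,4,"dz11")
E
```

```text
(no output)
```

View pics/dz11.png

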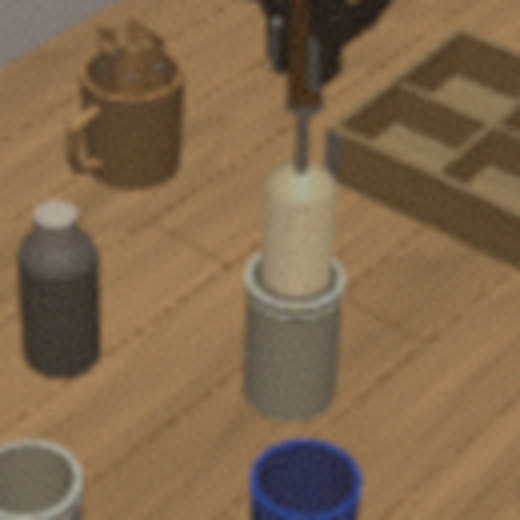

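Emit:
send_rows --rows "0 0 0.002 0 0 0; 0 0 0 0 0 0; 0 0 0 0 0 0; 0 0 0 0 0 0"

```text
clock: 18.35
tcp_pos: [0.5103, 0.0164, 0.2688]
orientation: [-1.211, 1.207, -1.207]
contact_force: [-0.2, 0.0, -1.0]
grip_width: 0.0204
```

Emit:
send_rows --rows "0 0 -0.02 0 0 0; 0 0 -0.02 0 0 0; 0 0 -0.02 0 0 0; 0 0 -0.02 0 0 0; 0 0 -0.01 0 0 0; 0 0 -0.007 0 0 0; 0 0 -0.003 0 0 0; 0 0 0 0 0 0; 0 0 -0.003 0 0 0; 0 0 0 0 0 0; 0 0 0 0 0 0"

```text
clock: 19.45
tcp_pos: [0.5111, 0.0165, 0.1665]
orientation: [-1.209, 1.206, -1.208]
contact_force: [-0.1, -0.1, 2.2]
grip_width: 0.0205
```

Emit:
send_rows --rows "0 0 -0.001 0 0 0; 0 0 0 0 0 0; 0 0 0 0 0 0"

```text
clock: 19.75
tcp_pos: [0.5115, 0.0166, 0.1664]
orientation: [-1.209, 1.205, -1.209]
contact_force: [-2.0, -1.0, 10.7]
grip_width: 0.0205
```

Emit:
send_rows --rows "0 0 0.02 0 0 0; 0 0 0.03 0 0 0; 0 0 0.03 0 0 0; 0 0 0.03 0 0 0; 0 0 0.03 0 0 0; 0 0 0.01 0 0 0; 0 0 0 0 0 0; 0 0 0 0 0 0; 0 0 0 0 0 0"

```text
clock: 20.65
tcp_pos: [0.5093, 0.0161, 0.3129]
orientation: [-1.213, 1.209, -1.206]
contact_force: [-0.4, -0.6, -0.9]
grip_width: 0.0207
```

```bash
python3 - <<'E'
from h import *
f=grab("side","d12");f=grab("scene","s12")
E
```

```text
(no output)
```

View pics/d12.png

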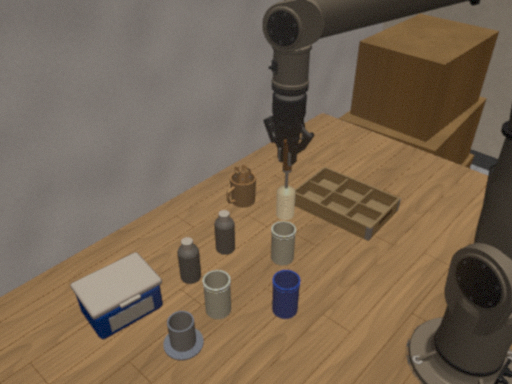

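Emit:
send_rows --rows "-0.001 0.037 0 0 0 0; -0.001 0.037 0 0 0 0; -0.001 0.037 0 0 0 0; -0.001 0.037 0 0 0 0; -0.001 0.037 0 0 0 0; -0.001 0.037 0 0 0 0; -0.001 0.037 0 0 0 0; -0.001 0.037 0 0 0 0; -0.001 0.037 0 0 0 0; -0.001 0.037 0 0 0 0; 0 0 0 0 0 0; 0 0 0 0 0 0; 0 0 0 0 0 0; 0 0 0 0 0 0"

```text
clock: 22.15
tcp_pos: [0.501, 0.3847, 0.3145]
orientation: [-1.21, 1.208, -1.209]
contact_force: [0.1, 0.7, -1.0]
grip_width: 0.0205
```

```bash
python3 - <<'E'
from h import *
o=r.get_obs();print(o["tcp_pos"],o["contact_force"].round(2),o["joints"].round(2))
f=grab("wrist","w13")
E
```

```text
[0.50100301 0.38474785 0.31446576] [ 0.11  0.74 -1.01] [-0.26  0.42 -0.68  1.53  0.27  1.29 -0.97]
```

View pics/w13.png

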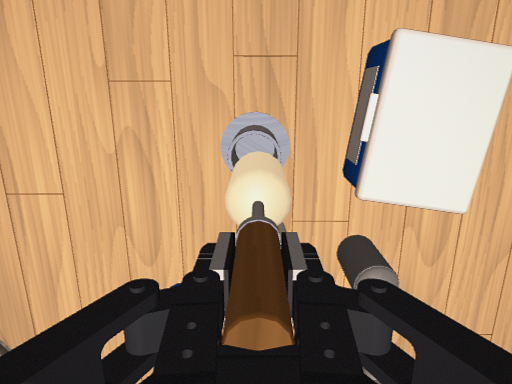

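Emit:
send_rows --rows "-0.0025 0.0035 -0.01 0 0 0; 0 0 -0.02 0 0 0; 0 0 -0.02 0 0 0; 0 0 0 0 0 0; 0 0 0 0 0 0; 0 0 0 0 0 0; 0 0 0 0 0 0"

```text
clock: 22.9
tcp_pos: [0.4981, 0.3904, 0.2659]
orientation: [-1.209, 1.207, -1.207]
contact_force: [0.3, 0.8, -0.7]
grip_width: 0.0206
```

```bash
python3 - <<'E'
from h import *
o=r.get_obs();print(o["tcp_pos"],o["contact_force"].round(2),o["joints"].round(2))
f=grab("side");zoom(f,130,190,110,170,4,"dz14")
f=grab("scene");zoom(f,280,80,100,120,5,"sz14")
E
```

```text
[0.49813416 0.39040159 0.26594387] [ 0.31  0.82 -0.68] [-0.28  0.46 -0.67  1.59  0.3   1.2  -1.01]
```

View pics/dz14.png

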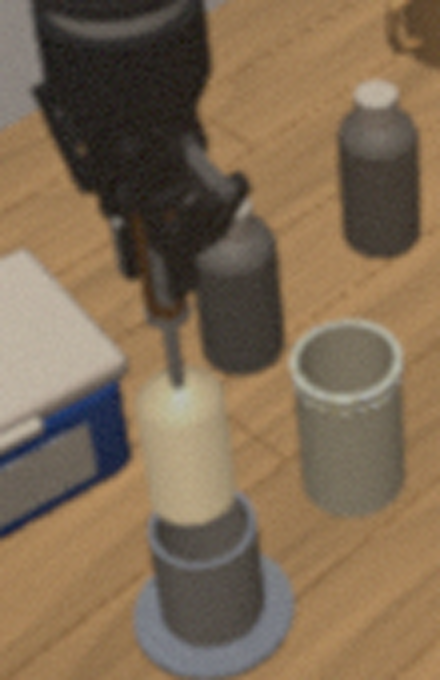

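View pics/sz14.png

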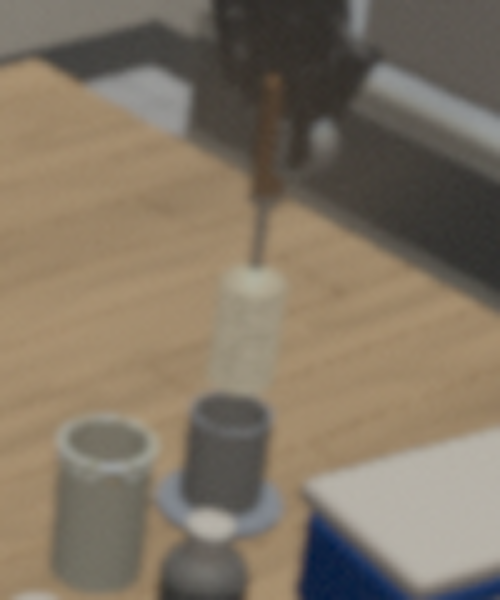

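```bash
python3 - <<'E'
from h import *
s=grab("scene");d=grab("side")
def S(x,y):return s,280+(x+.5)/5-.5,80+(y+.5)/5-.5
def D(x,y):return d,130+(x+.5)/4-.5,190+(y+.5)/4-.5
print("tip",tri([S(241,385),D(191,503)]),"cup",tri([S(231,413),D(203,529)]),"btop",tri([S(254,272),D(179,395)]))
E
```

```text
tip [0.498273   0.39207602 0.09927835] cup [0.49584052 0.38852716 0.07614102] btop [0.49547403 0.39174206 0.18654096]
```

Tip y is about 3 mm high and x about 2 mm high relative to the cup. I'll correct slightly and go in step by step.

Emit:
send_rows --rows "-0.001 -0.003 0 0 0 0; 0 0 -0.02 0 0 0; 0 0 -0.015 0 0 0; 0 0 0 0 0 0; 0 0 0 0 0 0; 0 0 0 0 0 0"

```text
clock: 23.7
tcp_pos: [0.497, 0.3873, 0.2305]
orientation: [-1.209, 1.207, -1.207]
contact_force: [0.3, -0.1, -0.9]
grip_width: 0.0207
```

```bash
python3 - <<'E'
from h import *
f=grab("side");zoom(f,130,190,110,170,4,"dz15")
f=grab("scene");zoom(f,280,80,100,120,5,"sz15")
E
```

```text
(no output)
```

View pics/dz15.png

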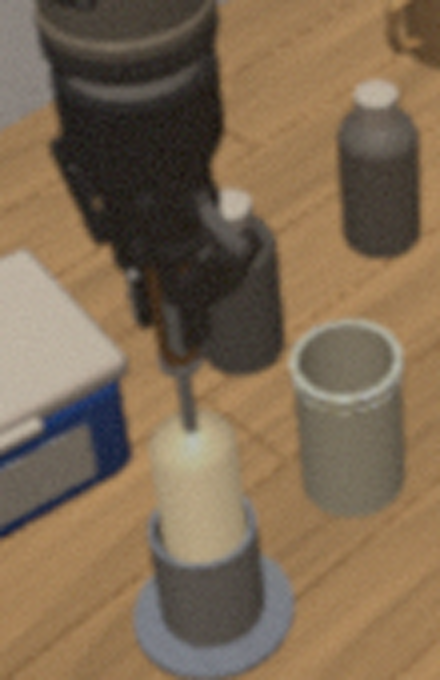

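View pics/sz15.png

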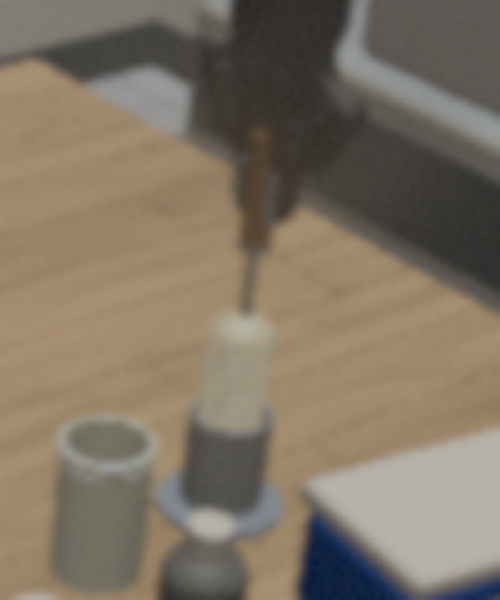

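Emit:
send_rows --rows "0 0 -0.02 0 0 0; 0 0 -0.02 0 0 0; 0 0 -0.012 0 0 0; 0 0 -0.006 0 0 0; 0 0 0 0 0 0; 0 0 0 0 0 0; 0 0 0 0 0 0"

```text
clock: 24.5
tcp_pos: [0.4971, 0.3873, 0.1726]
orientation: [-1.209, 1.207, -1.207]
contact_force: [0.5, 0.1, -1.2]
grip_width: 0.0209
```

Emit:
send_rows --rows "0 0 -0.002 0 0 0; 0 0 0 0 0 0; 0 0 0 0 0 0"

```text
clock: 24.8
tcp_pos: [0.4972, 0.3873, 0.1705]
orientation: [-1.209, 1.207, -1.207]
contact_force: [0.8, 0.8, 4.0]
grip_width: 0.021
```

Touching the stand floor (TCP 0.1705, the same as at pick-up). Release and lift.

Emit:
send_rows --rows "0 0 0 0 0 0; 0 0 0 0 0 0; 0 0 0 0 0 0; 0 0 0 0 0 0; 0 0 0 0 0 0" --grip 0.06

```text
clock: 25.3
tcp_pos: [0.4967, 0.3869, 0.1696]
orientation: [-1.211, 1.207, -1.207]
contact_force: [0.8, -0.2, -0.3]
grip_width: 0.0601
```

Emit:
send_rows --rows "0 0 0.03 0 0 0; 0 0 0.04 0 0 0; 0 0 0.04 0 0 0; 0 0 0.04 0 0 0; 0 -0.04 0 0 0 0; 0 -0.04 0 0 0 0; 0 0 0 0 0 0; 0 0 0 0 0 0; 0 0 0 0 0 0" --grip 0.0854

```text
clock: 26.2
tcp_pos: [0.4964, 0.308, 0.3198]
orientation: [-1.211, 1.207, -1.205]
contact_force: [-0.3, -0.4, 0.2]
grip_width: 0.0851
```

```bash
python3 - <<'E'
from h import *
o=r.get_obs();print(o["tcp_pos"],o["contact_force"].round(2),o["joints"].round(2))
f=grab("wrist","w16")
E
```

```text
[0.49635256 0.30800899 0.31981268] [-0.29 -0.37  0.17] [-0.12  0.33 -0.69  1.63  0.22  1.26 -0.85]
```

View pics/w16.png

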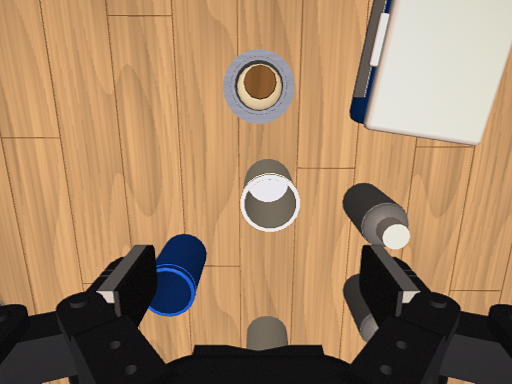

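Brush is back in its stand, near upright (handle at (259,82)). Re-measuring jar1 and bottle A.

```bash
python3 - <<'E'
from h import *
f=grab("wrist")
print("jar1",cap(f,(232,165,310,238),150,.105))
print("capA",cap(f,(378,220,412,252),180,.128))
print(r.get_obs()["tcp_pos"])
E
```

```text
jar1 (array([0.5098, 0.263 , 0.0662]), array([0.5096, 0.2629, 0.0674]))
capA (array([0.6423, 0.2335, 0.0281]), array([0.6424, 0.2335, 0.0286]))
[0.49624458 0.30837302 0.31966369]
```

Emit:
send_rows --rows "0.007 -0.023 0 0 0 0; 0.0065 -0.023 0 0 0 0; 0 0 -0.04 0 0 0; 0 0 -0.04 0 0 0; 0 0 -0.04 0 0 0; 0 0 -0.04 0 0 0; 0 0 0 0 0 0; 0 0 0 0 0 0"

```text
clock: 27.1
tcp_pos: [0.51, 0.262, 0.1601]
orientation: [-1.212, 1.207, -1.205]
contact_force: [0.2, -0.2, 1.0]
grip_width: 0.0856
```

```bash
python3 - <<'E'
from h import *
f=grab("scene");zoom(f,230,80,160,150,4,"sz17")
f=grab("side");zoom(f,130,190,150,150,4,"dz17")
E
```

```text
(no output)
```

View pics/sz17.png

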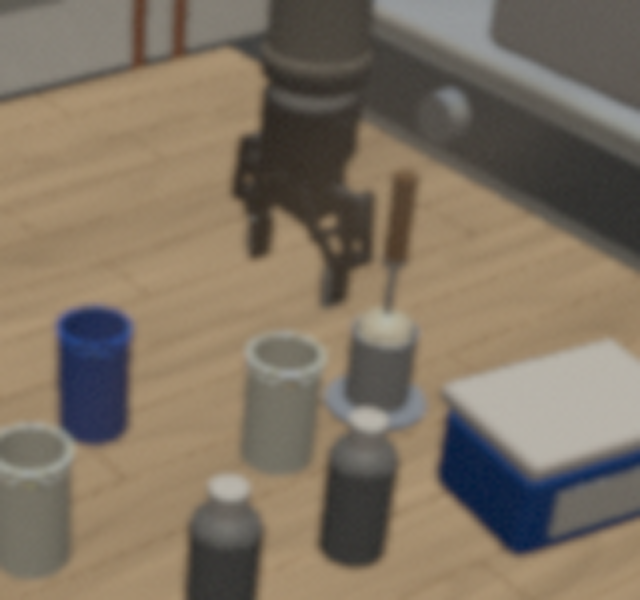

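View pics/dz17.png

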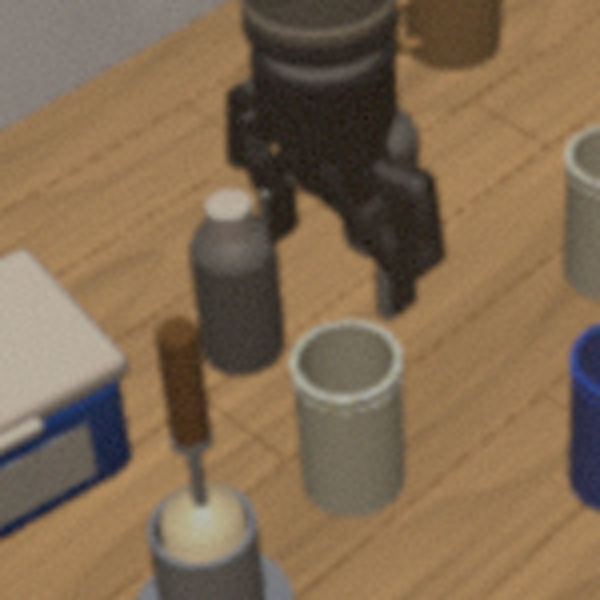

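Emit:
send_rows --rows "0 0 -0.03 0 0 0; 0 0 -0.03 0 0 0; 0 0 -0.03 0 0 0; 0 0 -0.01 0 0 0; 0 0 0 0 0 0; 0 0 0 0 0 0; 0 0 0 0 0 0"

```text
clock: 27.9
tcp_pos: [0.5116, 0.2618, 0.0618]
orientation: [-1.207, 1.206, -1.207]
contact_force: [0.0, 0.9, 0.2]
grip_width: 0.0854
```

```bash
python3 - <<'E'
from h import *
print(r.get_obs()["joints"].round(2))
f=grab("side");zoom(f,130,190,150,150,4,"dz18")
E
```

```text
[-0.16  0.59 -0.56  1.9   0.44  0.77 -0.95]
```

View pics/dz18.png

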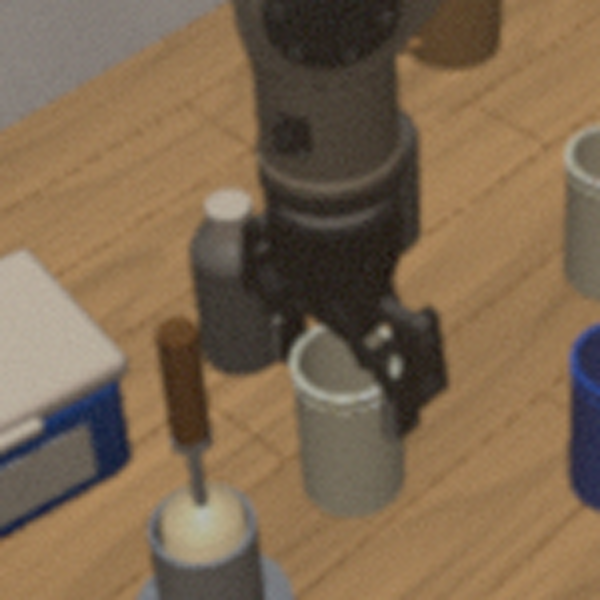

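Fingers straddle jar1. Close.

Emit:
send_rows --rows "0 0 0 0 0 0; 0 0 0 0 0 0; 0 0 0 0 0 0; 0 0 0 0 0 0; 0 0 0 0 0 0; 0 0 0 0 0 0; 0 0 0 0 0 0" --grip 0.0 --grip_force 50

```text
clock: 28.65
tcp_pos: [0.5106, 0.2612, 0.0609]
orientation: [-1.21, 1.206, -1.207]
contact_force: [-1.6, -0.9, 7.2]
grip_width: 0.0632
```

Emit:
send_rows --rows "0 0 0.02 0 0 0; 0 0 0.03 0 0 0; 0 0 0.04 0 0 0; 0 0 0.04 0 0 0; 0 0 0.04 0 0 0; 0 0 0.04 0 0 0; 0 0 0 0 0 0; 0 0 0 0 0 0"

```text
clock: 29.45
tcp_pos: [0.5103, 0.2608, 0.2702]
orientation: [-1.209, 1.206, -1.208]
contact_force: [-1.2, -0.4, -2.3]
grip_width: 0.0628
```

```bash
python3 - <<'E'
from h import *
f=grab("scene","s19")
f=grab("side","d19")
E
```

```text
(no output)
```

View pics/s19.png

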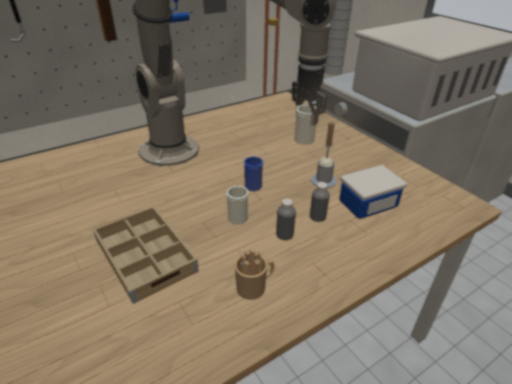

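View pics/d19.png

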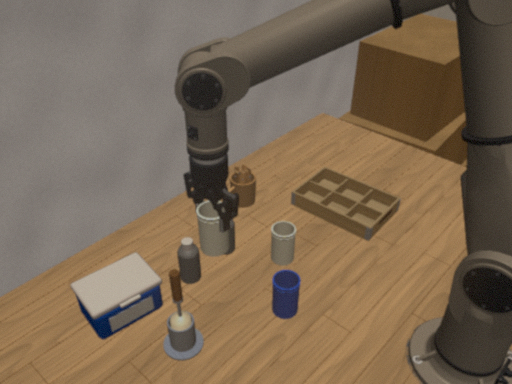

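Jar1 lifted upright. Carrying it toward the carrier and looking with the wrist camera.

Emit:
send_rows --rows "0 -0.02 0.01 0 0 0; 0 -0.04 0.01 0 0 0; 0 -0.04 0.01 0 0 0; 0 -0.04 0.01 0 0 0; 0 -0.04 0.01 0 0 0; 0 -0.04 0.01 0 0 0; 0 -0.04 0 0 0 0; 0 -0.04 0 0 0 0; 0 -0.04 0 0 0 0; 0 -0.04 0 0 0 0; 0 -0.04 0 0 0 0; 0 -0.04 0 0 0 0; 0 -0.04 0 0 0 0; 0 -0.04 0 0 0 0; 0 -0.04 0 0 0 0; 0 -0.04 0 0 0 0; 0 0 0 0 0 0; 0 0 0 0 0 0; 0 0 0 0 0 0"

```text
clock: 31.45
tcp_pos: [0.5103, -0.3574, 0.3283]
orientation: [-1.211, 1.208, -1.203]
contact_force: [-0.2, -0.2, -1.9]
grip_width: 0.0633
```

```bash
python3 - <<'E'
from h import *
o=r.get_obs();print(o["tcp_pos"],o["joints"].round(2))
f=grab("wrist","w20")
E
```

```text
[ 0.51033979 -0.35741369  0.32832196] [ 0.76  0.34 -0.33  1.54  0.11  1.28  0.42]
```

View pics/w20.png

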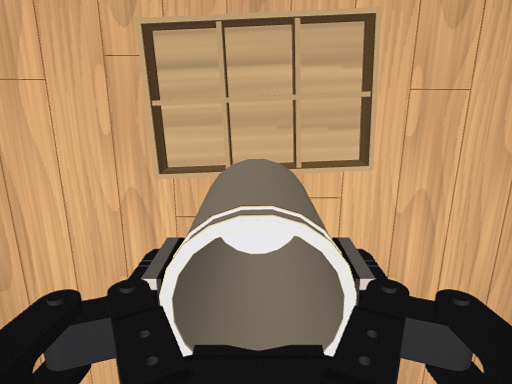

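```bash
python3 - <<'E'
from h import *
f=grab("wrist")
P=np.array([onz(f,*p,.05)[:2] for p in [(140,22),(377,13),(375,170),(160,174)]]);print(P.round(4))
print([np.linalg.norm(P[i]-P[(i+1)%4]).round(4) for i in range(4)])
c=P.mean(0);v=(P[1]-P[0]+P[2]-P[3]);yaw=np.arctan2(v[1],v[0]);print(c,yaw)
# divider crossings
X=np.array([onz(f,*p,.05)[:2] for p in [(225,100),(296,97)]]);print(X, X.mean(0))
ca,sa=np.cos(yaw),np.sin(yaw)
for k,(x,y) in enumerate([(90,45),(90,-45),(0,45),(0,-45),(-90,45),(-90,-45)]):
    print(k,(c+[(ca*x-sa*y)/1e3,(sa*x+ca*y)/1e3]).round(4))
E
```

```text
[[ 0.3773 -0.21  ]
 [ 0.6428 -0.1996]
 [ 0.658  -0.3785]
 [ 0.3872 -0.385 ]]
[np.float64(0.2657), np.float64(0.1796), np.float64(0.2709), np.float64(0.1753)]
[ 0.51633079 -0.29326717] 0.03161078661618158
[[ 0.47112007 -0.29431768]
 [ 0.5555492  -0.29045785]] [ 0.51333464 -0.29238776]
0 [ 0.6049 -0.2454]
1 [ 0.6077 -0.3354]
2 [ 0.5149 -0.2483]
3 [ 0.5178 -0.3382]
4 [ 0.425  -0.2511]
5 [ 0.4278 -0.3411]
```

```bash
python3 - <<'E'
from h import *
f=grab("wrist");zoom(f,130,0,260,185,3,"wz20");print(r.get_obs()["tcp_pos"],f["position"],f["orientation"])
E
```

```text
[ 0.51067728 -0.3575559   0.32954388] [ 0.51042275 -0.28857191  0.47141309] [-0.27287851 -0.00054175  0.0049786 ]
```

View pics/wz20.png

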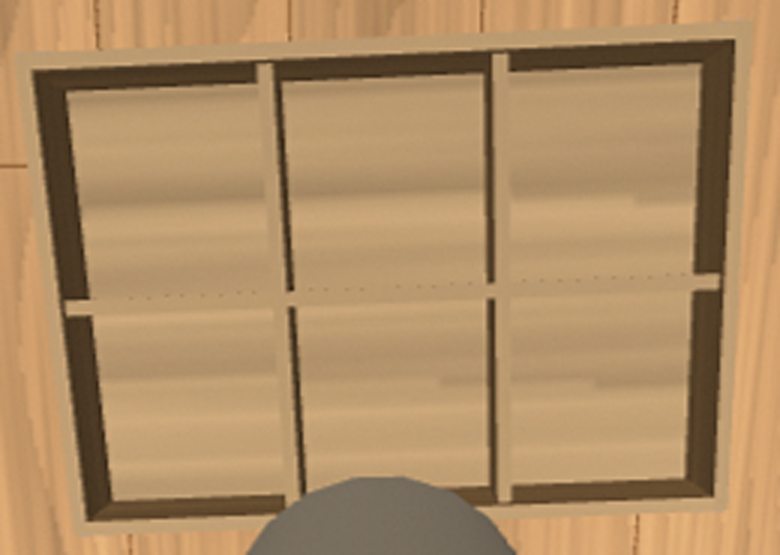

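```bash
python3 - <<'E'
from h import *
f=grab("wrist")
q=lambda x,y:(130+(x+.5)/3-.5,(y+.5)/3-.5)
P=np.array([onz(f,*q(*p),.05)[:2] for p in [(15,55),(752,22),(727,510),(83,535)]]);print(P.round(4))
print([np.linalg.norm(P[i]-P[(i+1)%4]).round(4) for i in range(4)])
c=P.mean(0);v=(P[1]-P[0]+P[2]-P[3]);yaw=np.arctan2(v[1],v[0]);print(c,yaw)
for z in (.03,.04,.05):
  X=np.array([onz(f,*q(*p),z)[:2] for p in [(281,298),(499,290)]]);print(z,X.round(4),X.mean(0).round(4),np.linalg.norm(X[1]-X[0]))
ca,sa=np.cos(yaw),np.sin(yaw)
for k,(x,y) in enumerate([(90,45),(90,-45),(0,45),(0,-45),(-90,45),(-90,-45)]):
    print(k,(c+[(ca*x-sa*y)/1e3,(sa*x+ca*y)/1e3]).round(4))
E
```

```text
[[ 0.3719 -0.2064]
 [ 0.6465 -0.194 ]
 [ 0.6548 -0.3789]
 [ 0.3836 -0.391 ]]
[np.float64(0.2749), np.float64(0.1851), np.float64(0.2715), np.float64(0.1849)]
[ 0.51419958 -0.29256589] 0.04493312594997634
0.03 [[ 0.4675 -0.294 ]
 [ 0.5581 -0.2904]] [ 0.5128 -0.2922] 0.09066825190900504
0.04 [[ 0.4685 -0.2939]
 [ 0.557  -0.2903]] [ 0.5127 -0.2921] 0.08861543218960316
0.05 [[ 0.4694 -0.2938]
 [ 0.5559 -0.2903]] [ 0.5127 -0.292 ] 0.08656261247020126
0 [ 0.6021 -0.2436]
1 [ 0.6061 -0.3335]
2 [ 0.5122 -0.2476]
3 [ 0.5162 -0.3375]
4 [ 0.4223 -0.2517]
5 [ 0.4263 -0.3416]
```

Emit:
send_rows --rows "0.03 0.008 0 0 0 0; 0.03 0.008 0 0 0 0; 0.035 0.008 0 0 0 0; 0 0 -0.04 0 0 0; 0 0 -0.04 0 0 0; 0 0 -0.04 0 0 0; 0 0 -0.04 0 0 0; 0 0 0 0 0 0; 0 0 0 0 0 0; 0 0 0 0 0 0"

```text
clock: 32.65
tcp_pos: [0.6072, -0.3355, 0.1729]
orientation: [-1.209, 1.203, -1.21]
contact_force: [0.1, -0.2, -2.1]
grip_width: 0.0631
```

```bash
python3 - <<'E'
from h import *
o=r.get_obs();print(o["tcp_pos"],o["joints"].round(2),o["contact_force"].round(1))
f=grab("scene");zoom(f,80,140,150,150,4,"sz21")
f=grab("side");zoom(f,250,110,170,140,4,"dz21")
E
```

```text
[ 0.60715171 -0.33551883  0.17293922] [ 0.64  0.58 -0.33  1.55  0.2   1.05  0.26] [ 0.1 -0.2 -2.1]
```

View pics/sz21.png

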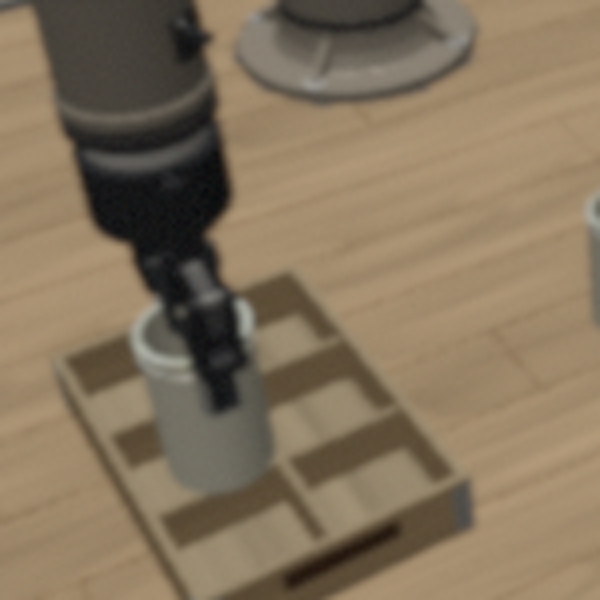

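View pics/dz21.png

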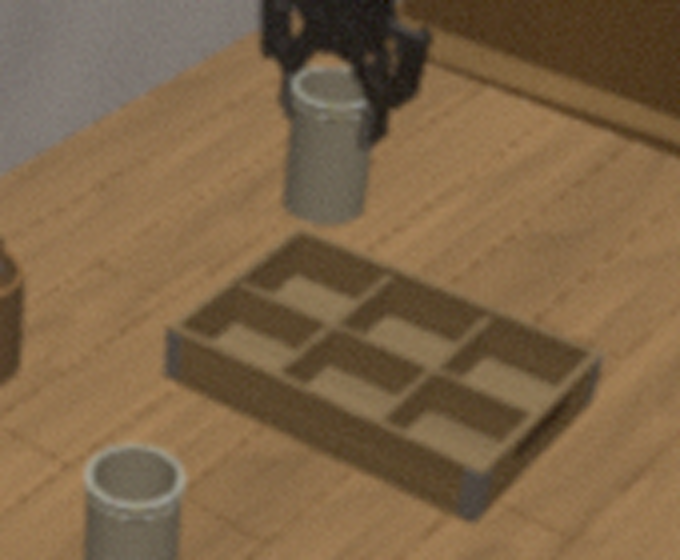

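Emit:
send_rows --rows "-0.001 0.002 -0.03 0 0 0; 0 0 -0.03 0 0 0; 0 0 -0.02 0 0 0; 0 0 -0.015 0 0 0; 0 0 0 0 0 0; 0 0 0 0 0 0"

```text
clock: 33.35
tcp_pos: [0.6051, -0.3334, 0.076]
orientation: [-1.21, 1.206, -1.208]
contact_force: [0.0, 0.1, -1.3]
grip_width: 0.0633
```

```bash
python3 - <<'E'
from h import *
o=r.get_obs();print(o["tcp_pos"],o["joints"].round(2),o["contact_force"].round(1))
f=grab("scene");zoom(f,80,140,150,150,4,"sz22")
f=grab("side");zoom(f,250,110,170,140,4,"dz22")
E
```

```text
[ 0.60514692 -0.33344221  0.07601669] [ 0.62  0.68 -0.3   1.61  0.25  0.88  0.23] [ 0.   0.1 -1.3]
```

View pics/sz22.png

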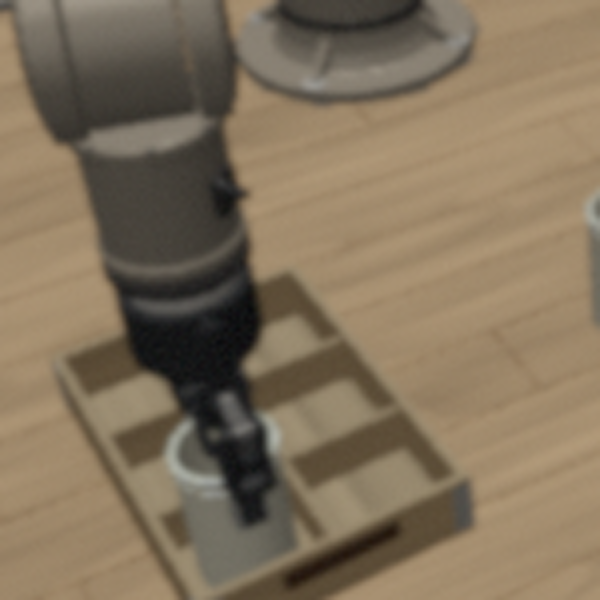

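View pics/dz22.png

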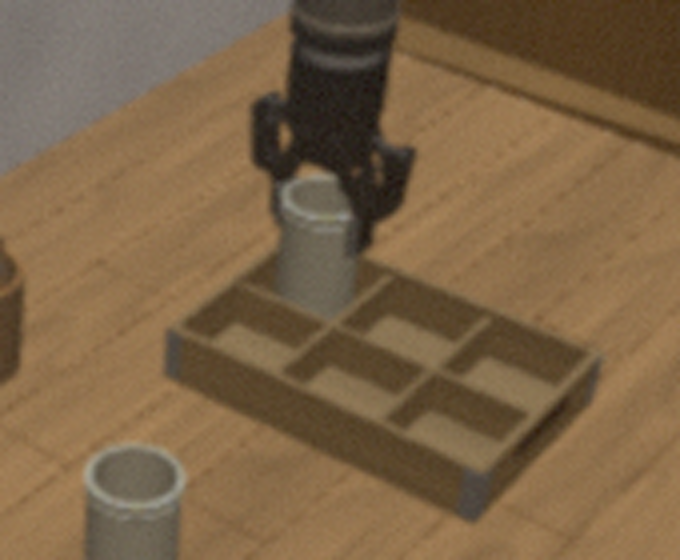

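Emit:
send_rows --rows "0 0 -0.005 0 0 0; 0 0 -0.003 0 0 0; 0 0 -0.001 0 0 0; 0 0 0 0 0 0; 0 0 0 0 0 0"

```text
clock: 33.95
tcp_pos: [0.6046, -0.3334, 0.067]
orientation: [-1.21, 1.206, -1.208]
contact_force: [-2.9, 0.3, 5.9]
grip_width: 0.0634
```

Emit:
send_rows --rows "0 0 0 0 0 0; 0 0 0 0 0 0; 0 0 0 0 0 0; 0 0 0 0 0 0; 0 0 0.02 0 0 0; 0 0 0.03 0 0 0; 0 0 0.04 0 0 0; 0 0 0.05 0 0 0; 0 0 0.05 0 0 0; 0 0 0.05 0 0 0; 0 0 0 0 0 0; 0 0 0 0 0 0" --grip 0.0854

```text
clock: 35.15
tcp_pos: [0.6049, -0.3333, 0.3075]
orientation: [-1.21, 1.204, -1.21]
contact_force: [0.2, 0.9, -1.5]
grip_width: 0.0858
```

```bash
python3 - <<'E'
from h import *
f=grab("scene","s23");f=grab("side","d23")
E
```

```text
(no output)
```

View pics/s23.png

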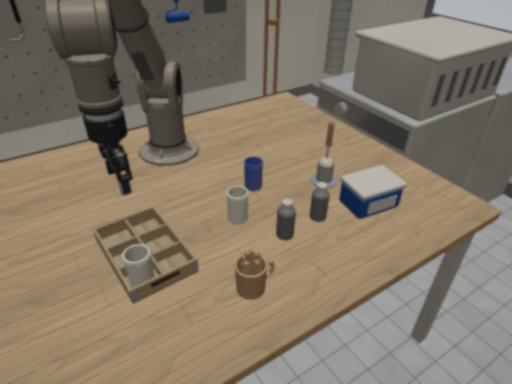

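View pics/d23.png

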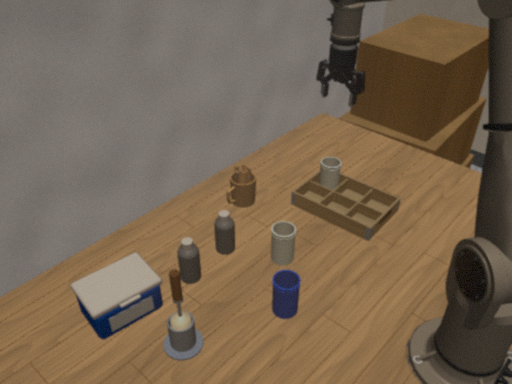

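Jar1 stands in cell1. Next jar3: approach and re-measure.

Emit:
send_rows --rows "-0.013 0.038 0 0 0 0; -0.013 0.038 0 0 0 0; -0.013 0.038 0 0 0 0; -0.013 0.038 0 0 0 0; -0.013 0.038 0 0 0 0; -0.013 0.038 0 0 0 0; -0.013 0.038 0 0 0 0; -0.003 0.03 0 0 0 0; 0 0 0 0 0 0; 0 0 0 0 0 0; 0 0 0 0 0 0"

```text
clock: 36.35
tcp_pos: [0.51, -0.0385, 0.3046]
orientation: [-1.211, 1.21, -1.207]
contact_force: [-0.1, -1.0, 0.6]
grip_width: 0.0855
```

```bash
python3 - <<'E'
from h import *
f=grab("wrist","w24");print(r.get_obs()["tcp_pos"])
g=f["pixels"]
E
```

```text
[ 0.51009111 -0.03860522  0.30485408]
```

View pics/w24.png

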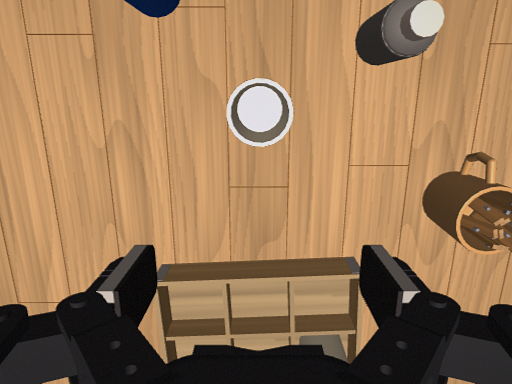

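```bash
python3 - <<'E'
from h import *
f=grab("wrist");o=r.get_obs()["tcp_pos"]
j=cap(f,(215,65,305,155),150,.105);print("jar3",j,o,j[0][:2]-o[:2])
print("capB",cap(f,(405,0,450,38),180,.128))
E
```

```text
jar3 (array([0.5115, 0.0132, 0.0652]), array([0.5115, 0.0131, 0.0661])) [ 0.51017551 -0.03855825  0.30504777] [0.00132449 0.05175825]
capB (array([0.6529, 0.0928, 0.0282]), array([0.6529, 0.0928, 0.0288]))
```

Emit:
send_rows --rows "0.001 0.027 0 0 0 0; 0 0.026 0 0 0 0; 0 0 -0.04 0 0 0; 0 0 -0.04 0 0 0; 0 0 -0.04 0 0 0; 0 0 -0.04 0 0 0; 0 0 -0.04 0 0 0; 0 0 -0.03 0 0 0; 0 0 -0.014 0 0 0; 0 0 0 0 0 0; 0 0 0 0 0 0; 0 0 0 0 0 0"

```text
clock: 37.65
tcp_pos: [0.5127, 0.0159, 0.0633]
orientation: [-1.208, 1.205, -1.209]
contact_force: [0.7, 0.1, 0.5]
grip_width: 0.0852
```

```bash
python3 - <<'E'
from h import *
print(r.get_obs()["joints"].round(2))
f=grab("scene");zoom(f,190,110,130,130,4,"sz25")
f=grab("side");zoom(f,210,160,140,130,4,"dz25")
E
```

```text
[ 0.21  0.49 -0.45  2.05  0.34  0.67 -0.46]
```

View pics/sz25.png

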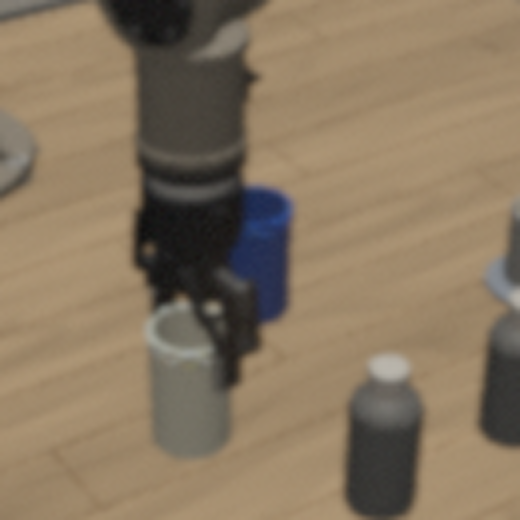

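View pics/dz25.png

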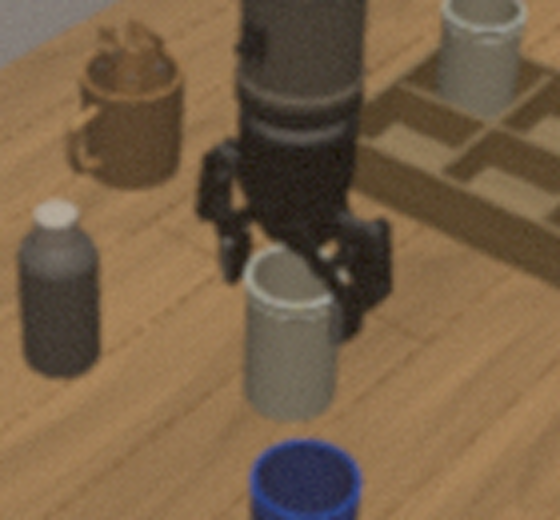

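Straddled. Close and lift, then carry jar3 to cell5 (0.426, −0.3415).

Emit:
send_rows --rows "0 0 0 0 0 0; 0 0 0 0 0 0; 0 0 0 0 0 0; 0 0 0 0 0 0; 0 0 0 0 0 0; 0 0 0 0 0 0; 0 0 0 0 0 0" --grip 0.0 --grip_force 50

```text
clock: 38.45
tcp_pos: [0.5117, 0.0159, 0.0629]
orientation: [-1.21, 1.206, -1.208]
contact_force: [-2.0, 0.3, 9.3]
grip_width: 0.0641
```

Emit:
send_rows --rows "0 0 0.02 0 0 0; 0 0 0.03 0 0 0; 0 0 0.04 0 0 0; 0 0 0.04 0 0 0; 0 0 0.04 0 0 0; 0 -0.02 0.03 0 0 0; -0.005 -0.04 0 0 0 0; -0.01 -0.038 0 0 0 0; -0.01 -0.038 0 0 0 0; -0.01 -0.038 0 0 0 0; -0.01 -0.038 0 0 0 0; -0.01 -0.038 0 0 0 0; -0.01 -0.038 0 0 0 0; -0.01 -0.038 0 0 0 0; -0.01 -0.03 0 0 0 0; 0 0 0 0 0 0; 0 0 0 0 0 0; 0 0 0 0 0 0"

```text
clock: 40.25
tcp_pos: [0.4266, -0.3387, 0.2615]
orientation: [-1.211, 1.206, -1.205]
contact_force: [-0.1, 1.5, -2.9]
grip_width: 0.0636
```

```bash
python3 - <<'E'
from h import *
print(r.get_obs()["joints"].round(2))
f=grab("scene");zoom(f,80,100,150,150,4,"sz26")
f=grab("side");zoom(f,250,90,170,150,4,"dz26")
E
```

```text
[ 0.82  0.25 -0.31  1.82  0.09  1.09  0.48]
```

View pics/sz26.png

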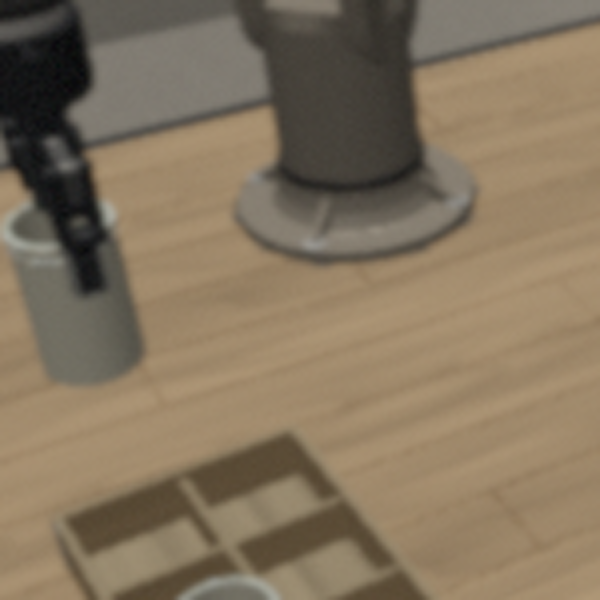

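View pics/dz26.png

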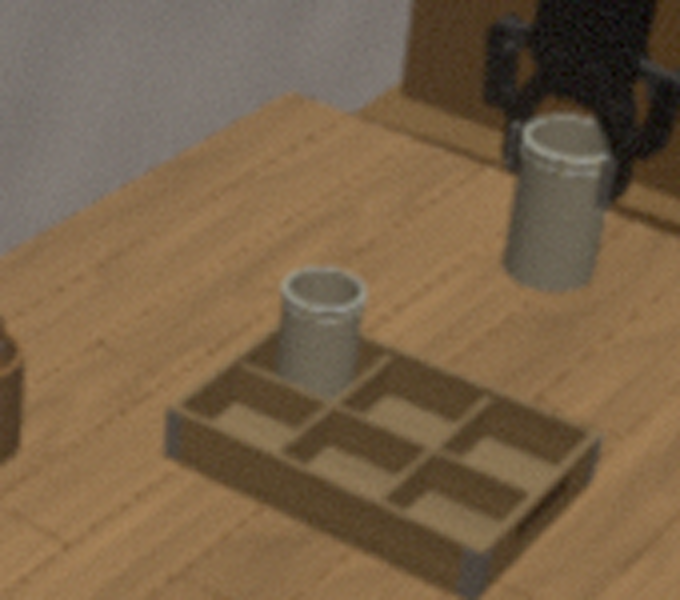

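Emit:
send_rows --rows "0 -0.002 -0.03 0 0 0; 0 0 -0.04 0 0 0; 0 0 -0.04 0 0 0; 0 0 -0.03 0 0 0; 0 0 -0.02 0 0 0; 0 0 0 0 0 0; 0 0 0 0 0 0; 0 0 0 0 0 0"

```text
clock: 41.15
tcp_pos: [0.4276, -0.3425, 0.1034]
orientation: [-1.21, 1.204, -1.209]
contact_force: [-0.4, 0.1, -2.5]
grip_width: 0.064
```

```bash
python3 - <<'E'
from h import *
o=r.get_obs();print(o["tcp_pos"],o["joints"].round(2))
f=grab("scene");zoom(f,80,120,150,150,4,"sz27")
f=grab("side");zoom(f,250,90,170,150,4,"dz27")
E
```

```text
[ 0.42759817 -0.34246183  0.10335102] [ 0.79  0.44 -0.28  1.96  0.18  0.76  0.41]
```

View pics/sz27.png

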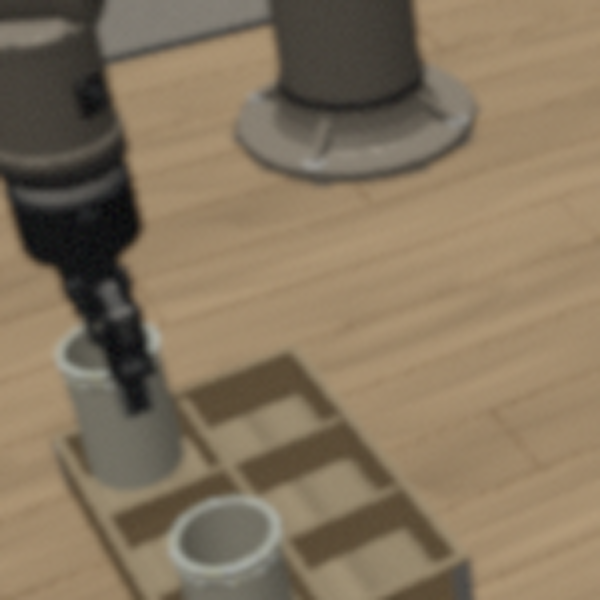

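View pics/dz27.png

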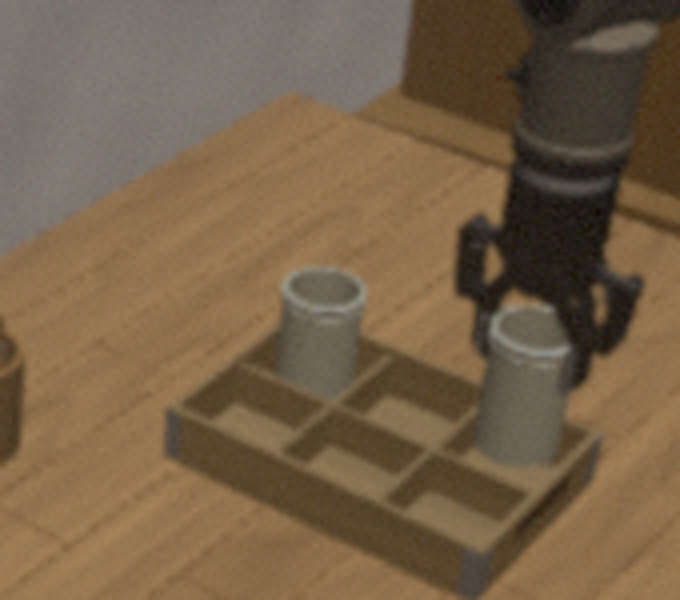

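Emit:
send_rows --rows "-0.001 0.001 -0.015 0 0 0; 0 0 -0.01 0 0 0; 0 0 -0.006 0 0 0; 0 0 -0.003 0 0 0; 0 0 0 0 0 0; 0 0 0 0 0 0; 0 0 0 0 0 0"

```text
clock: 41.95
tcp_pos: [0.4251, -0.3412, 0.069]
orientation: [-1.211, 1.207, -1.207]
contact_force: [-4.0, 3.0, 9.5]
grip_width: 0.0641
```

Emit:
send_rows --rows "0 0 0 0 0 0; 0 0 0 0 0 0; 0 0 0 0 0 0; 0 0 0 0 0 0; 0 0 0.02 0 0 0; 0 0 0.03 0 0 0; 0 0 0.04 0 0 0; 0 0 0.05 0 0 0; 0 0 0.05 0 0 0; 0 0 0.05 0 0 0; 0 0 0 0 0 0" --grip 0.0854

```text
clock: 43.05
tcp_pos: [0.4286, -0.3429, 0.3154]
orientation: [-1.208, 1.196, -1.218]
contact_force: [0.4, 1.1, -0.8]
grip_width: 0.0856
```

Emit:
send_rows --rows "0.025 0.038 0 0 0 0; 0.025 0.038 0 0 0 0; 0.025 0.038 0 0 0 0; 0.025 0.038 0 0 0 0; 0.025 0.038 0 0 0 0; 0.025 0.038 0 0 0 0; 0.025 0.038 0 0 0 0; 0.025 0.038 0 0 0 0; 0.02 0.03 0 0 0 0; 0 0.02 0 0 0 0; 0 0 0 0 0 0; 0 0 0 0 0 0; 0 0 0 0 0 0"

```text
clock: 44.35
tcp_pos: [0.6451, 0.0109, 0.3074]
orientation: [-1.211, 1.208, -1.209]
contact_force: [0.2, -0.9, -0.2]
grip_width: 0.0851
```

```bash
python3 - <<'E'
from h import *
f=grab("wrist","w28");print(r.get_obs()["tcp_pos"])
f=grab("side","d28")
E
```

```text
[0.645136   0.01075879 0.30755096]
```

View pics/w28.png

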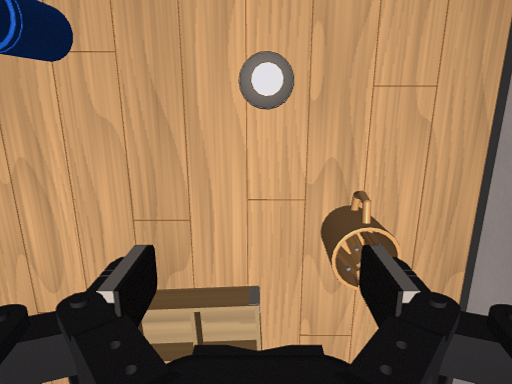

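View pics/d28.png

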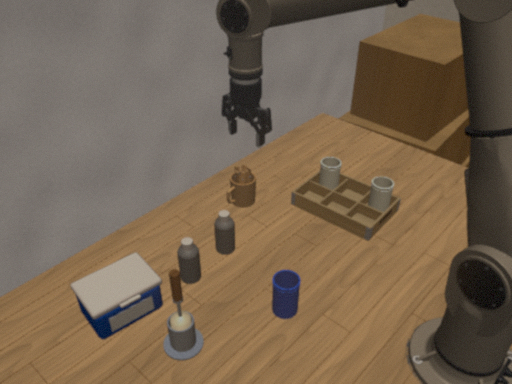

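```bash
python3 - <<'E'
from h import *
f=grab("wrist");o=r.get_obs()["tcp_pos"]
j=cap(f,(245,55,290,100),180,.128);print("capB",j,j[0][:2]-o[:2])
E
```

```text
capB (array([0.6533, 0.0931, 0.0282]), array([0.6532, 0.0932, 0.0287])) [0.00809075 0.08187053]
```

Emit:
send_rows --rows "0.004 0.041 0 0 0 0; 0.004 0.041 0 0 0 0; 0 0 -0.04 0 0 0; 0 0 -0.04 0 0 0; 0 0 -0.04 0 0 0; 0 0 -0.03 0 0 0; 0 0 0 0 0 0; 0 0 0 0 0 0"

```text
clock: 45.3
tcp_pos: [0.6536, 0.0944, 0.1584]
orientation: [-1.21, 1.208, -1.208]
contact_force: [1.2, 0.8, 0.1]
grip_width: 0.0853
```

Emit:
send_rows --rows "0 0 -0.03 0 0 0; 0 0 -0.03 0 0 0; 0 0 -0.02 0 0 0; 0 0 -0.01 0 0 0; 0 0 0 0 0 0; 0 0 0 0 0 0; 0 0 0 0 0 0"

```text
clock: 46.0
tcp_pos: [0.6546, 0.0952, 0.0697]
orientation: [-1.208, 1.205, -1.208]
contact_force: [-0.2, -0.3, 0.8]
grip_width: 0.0855
```

```bash
python3 - <<'E'
from h import *
print(r.get_obs()["joints"].round(2))
f=grab("scene");zoom(f,210,130,150,130,4,"sz29")
f=grab("side");zoom(f,160,150,140,130,4,"dz29")
E
```

```text
[ 0.07  0.67 -0.44  1.69  0.36  0.86 -0.52]
```

View pics/sz29.png

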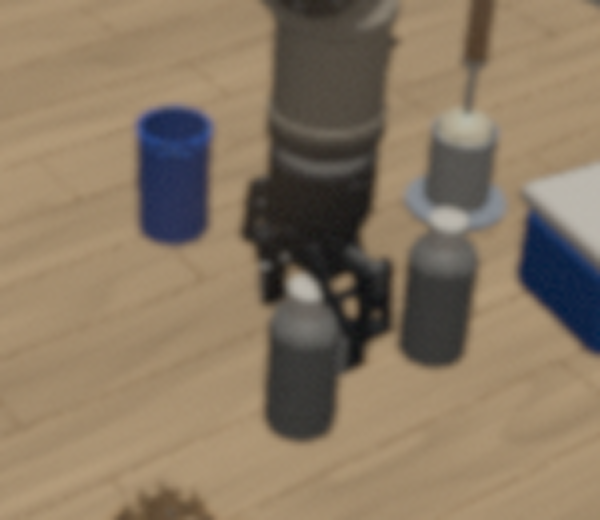

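View pics/dz29.png

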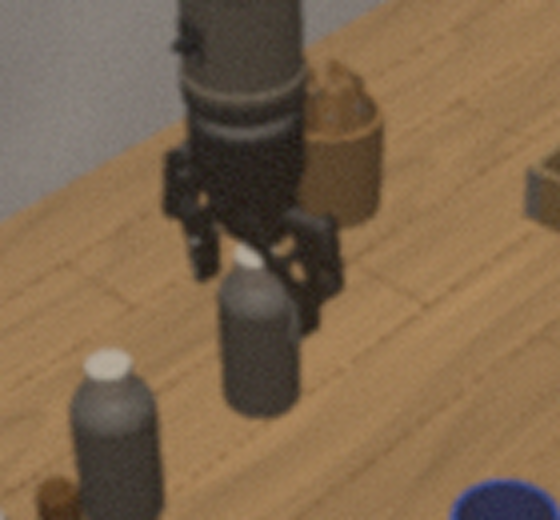

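Emit:
send_rows --rows "-0.001 -0.002 -0.005 0 0 0; 0 0 -0.004 0 0 0; 0 0 0 0 0 0; 0 0 0 0 0 0"

```text
clock: 46.5
tcp_pos: [0.6521, 0.0928, 0.0584]
orientation: [-1.211, 1.207, -1.207]
contact_force: [0.7, 0.0, 0.6]
grip_width: 0.0856
```

Emit:
send_rows --rows "0 0 0 0 0 0; 0 0 0 0 0 0; 0 0 0 0 0 0; 0 0 0 0 0 0; 0 0 0 0 0 0; 0 0 0 0 0 0; 0 0 0 0 0 0" --grip 0.0 --grip_force 40

```text
clock: 47.2
tcp_pos: [0.6526, 0.093, 0.0591]
orientation: [-1.21, 1.207, -1.207]
contact_force: [0.8, -0.4, 4.1]
grip_width: 0.055
```

Emit:
send_rows --rows "0 0 0.02 0 0 0; 0 0 0.03 0 0 0; 0 0 0.04 0 0 0; 0 0 0.04 0 0 0; 0 0 0.04 0 0 0; 0 0 0.03 0 0 0; 0 0 0 0 0 0; 0 0 0 0 0 0"

```text
clock: 48.0
tcp_pos: [0.6519, 0.0927, 0.2584]
orientation: [-1.211, 1.207, -1.207]
contact_force: [-0.6, -0.6, -2.4]
grip_width: 0.055
```

```bash
python3 - <<'E'
from h import *
f=grab("side","d30");f=grab("wrist","w30")
E
```

```text
(no output)
```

View pics/d30.png

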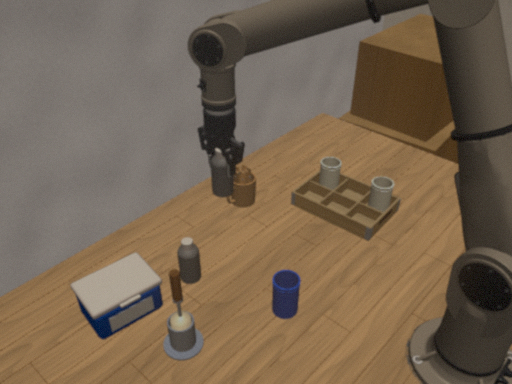

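View pics/w30.png

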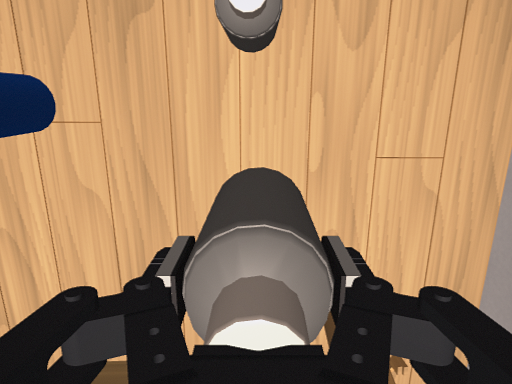

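Emit:
send_rows --rows "-0.005 -0.03 0 0 0 0; -0.005 -0.038 0 0 0 0; -0.005 -0.038 0 0 0 0; -0.005 -0.038 0 0 0 0; -0.005 -0.038 0 0 0 0; -0.005 -0.038 0 0 0 0; -0.005 -0.038 0 0 0 0; -0.005 -0.038 0 0 0 0; -0.005 -0.03 0 0 0 0; -0.005 -0.01 0 0 0 0; 0 0 0 0 0 0; 0 0 0 0 0 0; 0 0 0 0 0 0"

```text
clock: 49.4
tcp_pos: [0.6028, -0.2404, 0.2584]
orientation: [-1.211, 1.205, -1.203]
contact_force: [-0.0, 0.5, -1.2]
grip_width: 0.055
```

Emit:
send_rows --rows "0 0 -0.03 0 0 0; 0 0 -0.04 0 0 0; 0 0 -0.04 0 0 0; 0 0 -0.03 0 0 0; 0 0 -0.02 0 0 0; 0 0 0 0 0 0; 0 0 0 0 0 0; 0 0 0 0 0 0"

```text
clock: 50.2
tcp_pos: [0.6038, -0.2427, 0.1006]
orientation: [-1.209, 1.204, -1.208]
contact_force: [-0.4, 0.5, -1.8]
grip_width: 0.0548
```

```bash
python3 - <<'E'
from h import *
print(r.get_obs()["joints"].round(2))
f=grab("scene");zoom(f,80,140,160,150,4,"sz31")
f=grab("side");zoom(f,250,90,170,150,4,"dz31")
E
```

```text
[ 0.56  0.61 -0.39  1.7   0.28  0.88  0.06]
```

View pics/sz31.png

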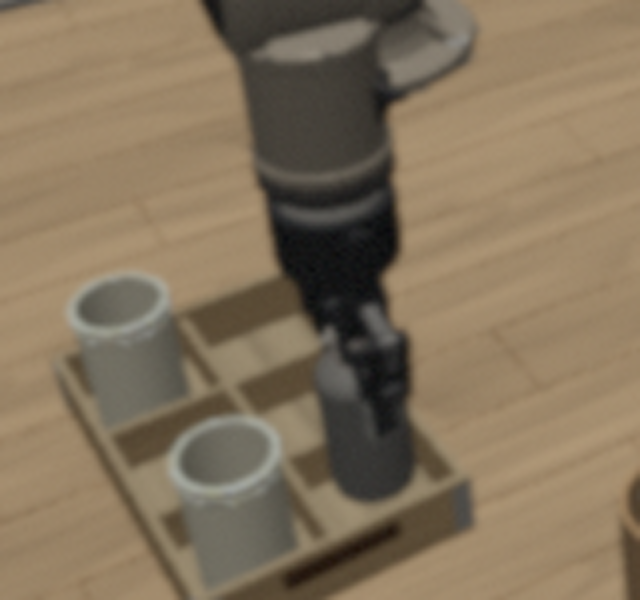

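View pics/dz31.png

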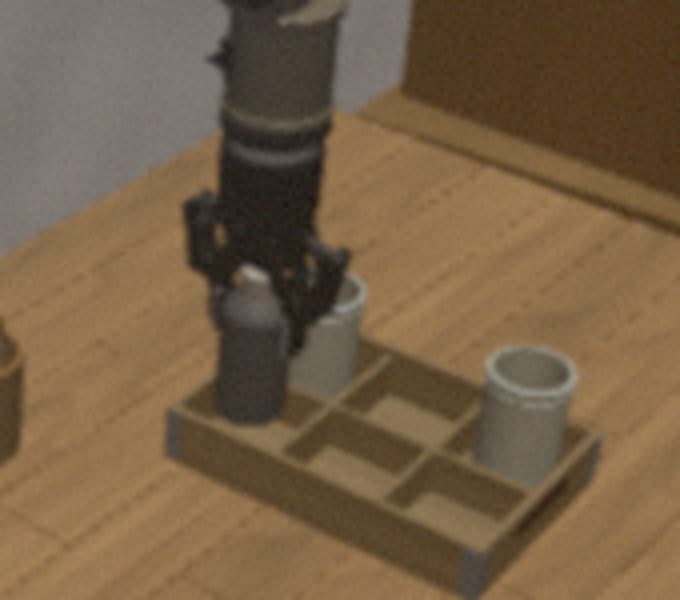

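Emit:
send_rows --rows "-0.001 0 -0.015 0 0 0; 0 0 -0.01 0 0 0; 0 0 -0.006 0 0 0; 0 0 -0.004 0 0 0; 0 0 0 0 0 0; 0 0 0 0 0 0; 0 0 0 0 0 0"

```text
clock: 51.0
tcp_pos: [0.6008, -0.243, 0.0646]
orientation: [-1.212, 1.208, -1.207]
contact_force: [-4.9, 1.7, 10.2]
grip_width: 0.0551
```

Emit:
send_rows --rows "0 0 0 0 0 0; 0 0 0 0 0 0; 0 0 0 0 0 0; 0 0 0 0 0 0; 0 0 0 0 0 0; 0 0 0.02 0 0 0; 0 0 0.03 0 0 0; 0 0 0.04 0 0 0; 0 0 0.05 0 0 0; 0 0 0.05 0 0 0; 0 0 0.05 0 0 0; 0 0 0 0 0 0" --grip 0.0854

```text
clock: 52.2
tcp_pos: [0.605, -0.2436, 0.3124]
orientation: [-1.204, 1.195, -1.217]
contact_force: [0.5, -0.0, -0.4]
grip_width: 0.0856
```

Emit:
send_rows --rows "0.004 0.04 0 0 0 0; 0.004 0.04 0 0 0 0; 0.004 0.04 0 0 0 0; 0.004 0.04 0 0 0 0; 0.004 0.04 0 0 0 0; 0.004 0.04 0 0 0 0; 0.004 0.04 0 0 0 0; 0.004 0.04 0 0 0 0; 0.004 0.04 0 0 0 0; 0.004 0.03 0 0 0 0; 0 0 0 0 0 0; 0 0 0 0 0 0; 0 0 0 0 0 0"

```text
clock: 53.5
tcp_pos: [0.6415, 0.1451, 0.3034]
orientation: [-1.211, 1.208, -1.209]
contact_force: [0.7, -0.7, -0.1]
grip_width: 0.0857
```

```bash
python3 - <<'E'
from h import *
f=grab("side","d32");f=grab("wrist","w32");print(r.get_obs()["tcp_pos"])
E
```

```text
[0.64158492 0.14492862 0.3036217 ]
```

View pics/d32.png

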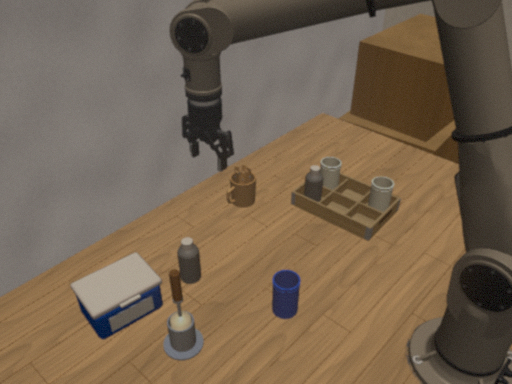

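View pics/w32.png

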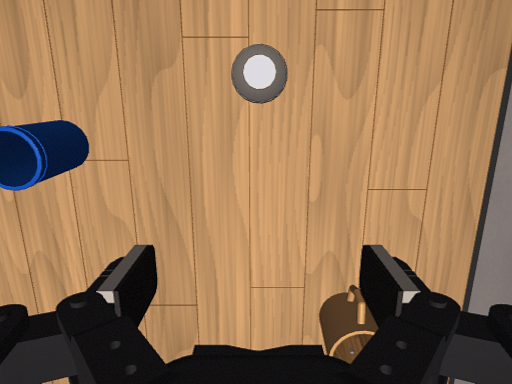

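```bash
python3 - <<'E'
from h import *
f=grab("wrist");o=r.get_obs()["tcp_pos"]
j=cap(f,(238,48,285,95),180,.128);print("capA",j,j[0][:2]-o[:2])
E
```

```text
capA (array([0.6429, 0.2331, 0.0282]), array([0.6428, 0.233 , 0.0287])) [0.00134093 0.08796058]
```

Emit:
send_rows --rows "0.001 0.044 0 0 0 0; 0 0.044 0 0 0 0; 0 0 -0.04 0 0 0; 0 0 -0.04 0 0 0; 0 0 -0.04 0 0 0; 0 0 -0.03 0 0 0; 0 0 0 0 0 0; 0 0 0 0 0 0; 0 0 0 0 0 0"

```text
clock: 54.55
tcp_pos: [0.6437, 0.2354, 0.1563]
orientation: [-1.207, 1.206, -1.208]
contact_force: [0.1, 0.8, 0.2]
grip_width: 0.0855
```

Emit:
send_rows --rows "-0.001 -0.002 -0.03 0 0 0; 0 0 -0.03 0 0 0; 0 0 -0.02 0 0 0; 0 0 -0.012 0 0 0; 0 0 -0.005 0 0 0; 0 0 0 0 0 0; 0 0 0 0 0 0; 0 0 0 0 0 0"

```text
clock: 55.35
tcp_pos: [0.6421, 0.2333, 0.0582]
orientation: [-1.208, 1.206, -1.207]
contact_force: [-0.2, 0.5, 0.2]
grip_width: 0.0852
```

```bash
python3 - <<'E'
from h import *
print(r.get_obs()["joints"].round(2))
f=grab("scene");zoom(f,250,110,150,130,4,"sz33")
f=grab("side");zoom(f,120,150,140,140,4,"dz33")
E
```

```text
[-0.11  0.72 -0.48  1.63  0.41  0.88 -0.75]
```

View pics/sz33.png

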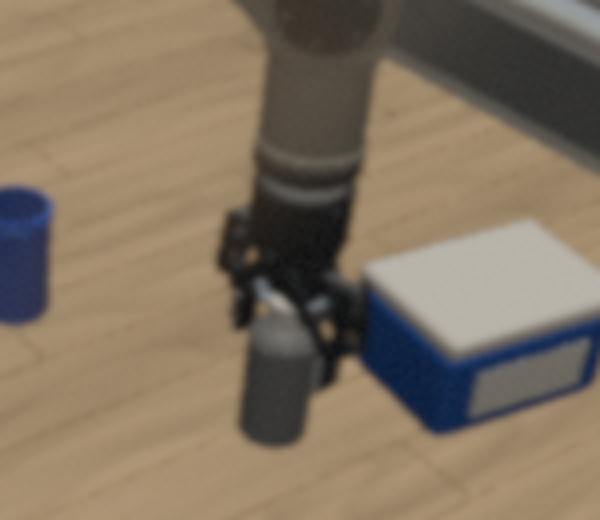

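View pics/dz33.png

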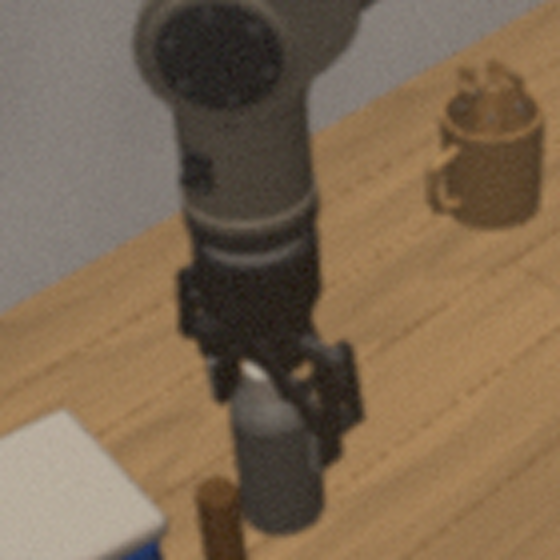

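Good. Close, lift, and carry to cell4 (0.422, −0.2515).

Emit:
send_rows --rows "0 0 0 0 0 0; 0 0 0 0 0 0; 0 0 0 0 0 0; 0 0 0 0 0 0; 0 0 0 0 0 0; 0 0 0 0 0 0; 0 0 0 0 0 0" --grip 0.0 --grip_force 40

```text
clock: 56.15
tcp_pos: [0.6417, 0.233, 0.0572]
orientation: [-1.21, 1.207, -1.207]
contact_force: [1.2, -0.6, 5.5]
grip_width: 0.0554
```

Emit:
send_rows --rows "0 0 0.02 0 0 0; 0 0 0.03 0 0 0; 0 0 0.04 0 0 0; 0 0 0.04 0 0 0; 0 0 0.04 0 0 0; 0 0 0.03 0 0 0; -0.015 -0.03 0 0 0 0; -0.018 -0.038 0 0 0 0; -0.018 -0.038 0 0 0 0; -0.018 -0.038 0 0 0 0; -0.018 -0.038 0 0 0 0; -0.018 -0.038 0 0 0 0; -0.018 -0.038 0 0 0 0; -0.018 -0.038 0 0 0 0; -0.018 -0.038 0 0 0 0; 0 0 0 0 0 0; 0 0 0 0 0 0"

```text
clock: 57.85
tcp_pos: [0.4811, -0.1019, 0.256]
orientation: [-1.21, 1.21, -1.208]
contact_force: [0.3, 1.0, -1.8]
grip_width: 0.055
```

```bash
python3 - <<'E'
from h import *
o=r.get_obs();print(o["joints"].round(2),o["tcp_pos"])
f=grab("side","d34")
E
```

```text
[ 0.52  0.19 -0.5   1.93  0.1   1.06 -0.02] [ 0.48114736 -0.10192899  0.25596838]
```

View pics/d34.png

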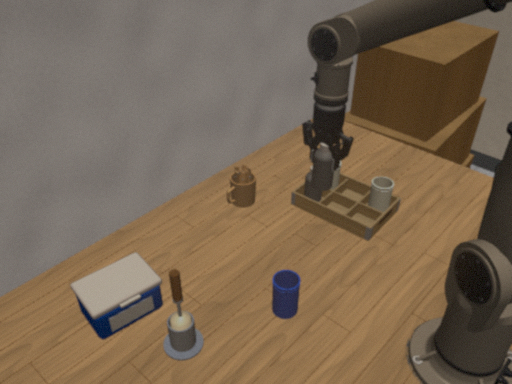

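Emit:
send_rows --rows "-0.015 -0.038 0 0 0 0; -0.015 -0.038 0 0 0 0; -0.015 -0.038 0 0 0 0; -0.014 -0.035 0 0 0 0; 0 0 0 0 0 0; 0 0 -0.03 0 0 0; 0 0 -0.04 0 0 0; 0 0 -0.04 0 0 0; 0 0 -0.03 0 0 0; 0 0 -0.01 0 0 0; 0 0 0 0 0 0; 0 0 0 0 0 0; 0 0 0 0 0 0"

```text
clock: 59.2
tcp_pos: [0.4248, -0.2504, 0.1084]
orientation: [-1.21, 1.204, -1.209]
contact_force: [1.0, -0.3, -1.2]
grip_width: 0.0555
```

```bash
python3 - <<'E'
from h import *
o=r.get_obs();print(o["joints"].round(2),o["tcp_pos"])
f=grab("scene");zoom(f,80,140,160,150,4,"sz35")
f=grab("side");zoom(f,270,90,170,150,4,"dz35")
E
```

```text
[ 0.7   0.37 -0.35  2.08  0.19  0.72  0.23] [ 0.42478544 -0.25037715  0.10839101]
```

View pics/sz35.png

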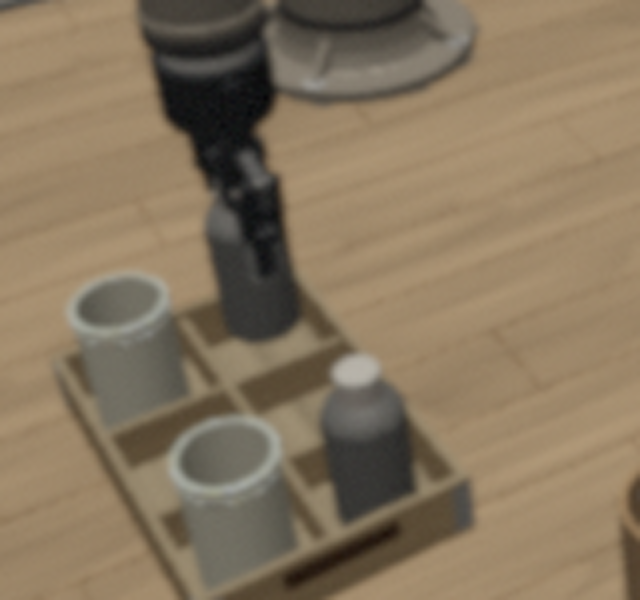

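View pics/dz35.png

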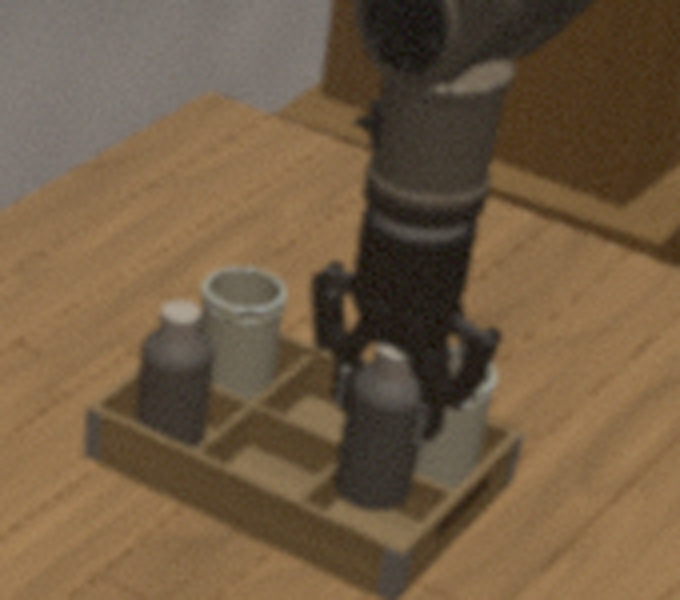

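Emit:
send_rows --rows "-0.002 -0.001 -0.02 0 0 0; 0 0 -0.012 0 0 0; 0 0 -0.007 0 0 0; 0 0 -0.003 0 0 0; 0 0 0 0 0 0; 0 0 0 0 0 0; 0 0 0 0 0 0"

```text
clock: 60.0
tcp_pos: [0.4217, -0.2513, 0.0652]
orientation: [-1.21, 1.206, -1.208]
contact_force: [0.9, 0.6, -2.3]
grip_width: 0.0553
```

Emit:
send_rows --rows "0 0 -0.002 0 0 0; 0 0 -0.001 0 0 0; 0 0 0 0 0 0; 0 0 0 0 0 0"

```text
clock: 60.4
tcp_pos: [0.422, -0.2515, 0.063]
orientation: [-1.211, 1.206, -1.208]
contact_force: [-2.1, 1.0, 11.6]
grip_width: 0.0553
```

Emit:
send_rows --rows "0 0 0 0 0 0; 0 0 0 0 0 0; 0 0 0 0 0 0; 0 0 0 0 0 0; 0 0 0 0 0 0; 0 0 0.02 0 0 0; 0 0 0.03 0 0 0; 0 0 0.04 0 0 0; 0 0 0.05 0 0 0; 0 0 0.05 0 0 0; 0 0 0.05 0 0 0; 0 0 0 0 0 0" --grip 0.0854

```text
clock: 61.6
tcp_pos: [0.4247, -0.2524, 0.3088]
orientation: [-1.207, 1.196, -1.217]
contact_force: [0.9, 0.5, -0.1]
grip_width: 0.0856
```

Emit:
send_rows --rows "0.03 -0.03 0 0 0 0; 0.03 -0.03 0 0 0 0; 0.03 -0.03 0 0 0 0; 0 -0.03 0 0 0 0; 0 0 0 0 0 0; 0 0 0 0 0 0; 0 0 0 0 0 0"

```text
clock: 62.3
tcp_pos: [0.5113, -0.3698, 0.3014]
orientation: [-1.211, 1.207, -1.205]
contact_force: [0.4, 0.5, 0.3]
grip_width: 0.0855
```

```bash
python3 - <<'E'
from h import *
f=grab("wrist","w36");f=grab("side","d36");f=grab("scene","s36");print(r.get_obs()["joints"].round(2))
E
```

```text
[ 0.78  0.37 -0.34  1.56  0.13  1.23  0.42]
```

View pics/w36.png

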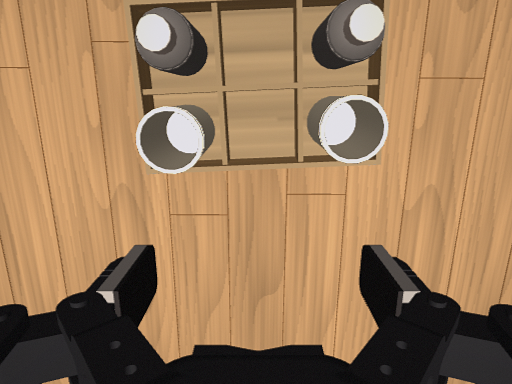

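View pics/d36.png

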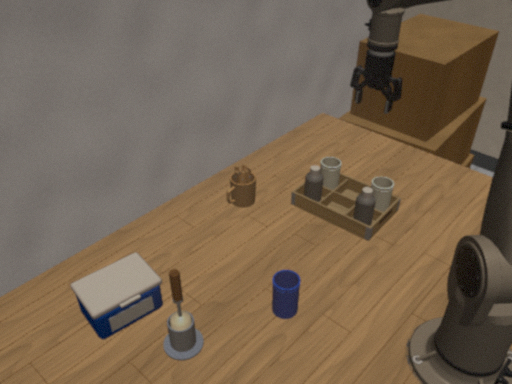

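View pics/s36.png

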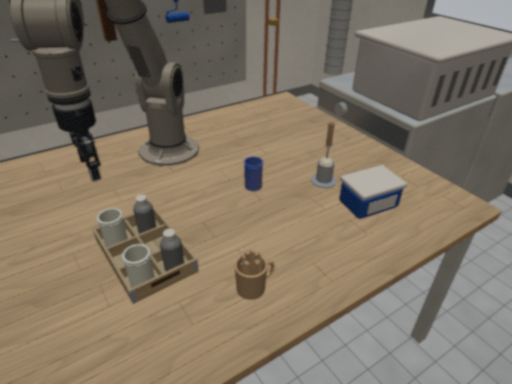

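All four stand in corner cells, each one upright; the brush is in its stand, and the mug, tub and blue jar look unmoved. One last numeric check, then hand in.

```bash
python3 - <<'E'
from h import *
f=grab("wrist")
for n,b,t,z,g in [("jar3",(128,98,215,180),150,.111,(.426,-.3415)),("jar1",(310,88,395,170),150,.111,(.6055,-.3333)),("b4",(130,10,176,55),180,.134,(.422,-.2515)),("b0",(345,0,390,45),180,.134,(.6017,-.2435))]:
    j=cap(f,b,t,z)[0];print(n,j,"off mm",((j[:2]-g)*1000).round(1))
s=grab("scene");d=grab("side")
o=r.get_obs();print(o["contact_force"].round(1),o["clock"])
r.hand_in()
E
```

```text
jar3 [ 0.4258 -0.3437  0.066 ] off mm [-0.2 -2.2]
jar1 [ 0.6029 -0.3327  0.0662] off mm [-2.6  0.6]
b4 [ 0.4236 -0.2513  0.0282] off mm [1.6 0.2]
b0 [ 0.6007 -0.243   0.0282] off mm [-1.   0.5]
[-0.1 -0.2  0. ] 62.6
the job is handed in; nothing more can be done
```

The job is done and handed in at 62.6 s of the 210 s allowed; no verdict came back.

- **Which objects were there:** jar1, jar3 and both bottles were present. jar2 was absent, and I left the blue look-alike alone.
- **Brushing:** I did jar1 first, then jar3. In each I pushed the brush to the floor, drew the tip up to the mouth and pushed it to the floor again. Every floor touch read about 9–21 N at the expected height.
- **Brush:** it went back into its stand head down, and I felt it touch the stand's floor.
- **Carrier:** jar1 is in cell1, jar3 in cell5, and the bottles are in cell0 and cell4.

**Last checks:** the jar and bottle tops measured within 3 mm of the cell centres, and all four look upright. In the final pictures the brush is in its stand and the mug and pod tub look untouched, though I judged those by eye and did not measure them. The robot was clear of everything, with contact force near zero.

**Disagreements:** points found by combining the two fixed cameras came out up to about 10 mm low, 5 mm for the jars. I used the wrist camera with the known heights and the force readings instead. No jar appeared to be knocked: the only shift I saw was 3–4 mm in jar3's reading, which I took as camera error.

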